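Fish the glaze tiles out from under the ware shelf and sort them

ROBOT

A 7-joint arm with a two-finger parallel gripper is mounted at the origin on the work surface; the furniture and walls round the work are solid. World frame = base frame: x ahead of the robot, y to its left, z up, the work surface at z = 0. Lengths are in m, angles in rad, forces in N, time in s.
With the tool pointing down it reaches from about 0.4 to 0.85 m from the base axis. Payload 4.5 kg.
Tool frame: the origin (TCP) lies at the very end of the fingers, on their centre line; the grasp point (between the pads) lies 19 mm behind it; z points along the fingers, y is the line along which they close (so a half turn about z gives the same grasp; the last joint's range is limited). The gripper opens to 88 mm and grips with 3 to 60 N. Pads are 18 mm wide; open, the fingers measure 123 mm over their backs; the gripper's body (75 mm by 187 mm) begins 45 mm behind the grasp point.
Start: joints at [-1.296, 0.689, -0.195, 1.565, 0.157, 0.902, -0.215], TCP at [0.149, 0.607, 0.239] pointing down, gripper open.
Joint ranges: [-3.01, 3.01], [-0.46, 2.08], [-1.47, 1.51], [0.13, 2.56], [-1, 4.14], [0.04, 2.09], [-2.66, 2.66]. Speed limits (rad/s): [2.57, 2.57, 3.14, 3.14, 3.14, 3.14, 3.14].

INTERFACE

Orientations are given as a unit quaternion [x, y, z, w].
In Python, from plant import r gives the robot as it stands. The module is installed in compiled form; this text tells all that it offers.
- The arm moves only by the tool step_arm, never from a script. Its argument "increments" is a list of rows, each a list of 2 entries, a list of its own where there are three numbers: the shift along the world's x, y, z in cm, then the turn, a rotation vector about the world's x, y, z in degrees. A call has exactly 10 rows; each row shifts and turns the commanded pose from where the row before left it; what a row does not reach is not made up. A row lasts 1/10 s, in which the tool goes at most 50 mm and 8.59 degrees, less where a joint would pass 70% of its speed; a pose out of reach is approached as far as the arm can. A call is refused whole if a number of a shift passes 5 or a number of a turn 8.59, either way. A call with a gripper value outside its range is refused whole. "fingers" is the opening, from 0 (shut) to 1 (fully open), set as the call begins (left out, the last holds). The fingers move at their own pace and stop on an object; "grip_force" is the grip in N (left out, the last holds). Time passes only in rows, so rows that do not move let the fingers close, or fill a call up. It gives the time, the measured TCP pose, the force, the opening and the grip force at its end, in the units of the state.
- r.get_state(): the state, without advancing time (a new reading comes with each control period).
- r.snapshot(name): name is "scene" or "top" or "wrist"; returns (picture, depth): 420x560x3 uint8, red, green, blue; 420x560 float32, m along the optical axis (not along the pixel's ray), 0 where there is no reading.
- r.calibration(name): a dict with "fov_y" (degrees; the focal length in pixels is half the picture's height over the tangent of half this angle, whatever the lens; pixels are square), "cx", "cy" (the principal point, pixels), "R" (3x3) and "t" (3): a world point X has camera coordinates R X + t. Camera axes: x right, y down, z forward; pixel columns grow to the right and rows downward; lengths in m; the calibration is good to about 2 mm. A picture is of the moment at which its call begins: read the wrist's pose just before it. calibration takes no time and is no camera call; for the wrist camera it gives the pose at the moment of the call.
- r.finish_job(): hands the job in; it is judged then, once.
The state is a dict: "clock": time; "q": joint angles; "qd": joint speeds; "joint_torque": joint torques, N m; "tool_pos": TCP position; "eef_rot": TCP orientation; "contact_force": force on the tool from outside, world axes, zero at the start; "moment": the same for the moment, N m; "opening": opening from 0.0 (shut) to 1.0 (fully open); "finger_force": force on a finger pad.
Only numpy, scipy, OpenCV 4.12 (cv2) and the standard library are available. Lean on these libraries where they do the work, as an engineer would, in place of code of your own. Each camera call takes 0.05 s, during which the arm holds its last target. There are 200 camera calls.

TASK

Some glaze test tiles have slid under the low ware shelf, where fingers must not reach in. Take the rake from its black mat, fish every tile out through the open front with it, lay the rake flat on its mat again, and lay each tile flat in a tray: blue tiles in the tray beside the blue jar, brown tiles in the tray beside the red-brown jar. Do not push the other pots on the table about.

Things in the scene. Friction and masses are not known exactly. Their poses are not given: they have to be found in the camera images.
- ware_shelf: fixed low plywood shelf: board 220 (x) x 350 (y) x 15 mm, top 60, underside 45 mm above the table. Origin at table height; open front at x = -90 mm, facing the robot, board to x = +130; inner face of back strip at x = +122, of end cheeks at y = +-163 mm. Fixed on its top: a bowl (60 mm radius, 59 high) at (60, 100) mm and a grey tile at (80, -90) mm, which stay
- rake: loose rake, a bent rod, 140 g, all 22 mm thick. Origin: under the middle of its round wood handle, at the bottom (handle 100 along x, 22 diameter; grip it across y). A 9 mm rod runs on along +x, its end bent to +y: a flat foot 6 mm thick at x = 205, from y = -4 to +44, z = 0 to 22 mm. Starts flat on its mat, pointing away from the robot
- rake_mat: the rake's place: a fixed black rubber mat left of the shelf, 320 (x) x 120 (y) x 2 mm; origin at the centre of its underside; the rake's handle starts 80 to 100 mm on its -x side, rod along +x
- ring_board: a fixed cork disc, 96 mm wide, with a grey ring on it, up to 28 mm high: an obstacle; origin at the centre of its underside
- tray_a: fixed shallow white tray, 160 (x) x 120 (y) x 14 mm, walls and floor 4 mm (inside 152 x 112 mm: two tiles fit side by side along x); origin at the centre of its underside. One jar stands close beside it, 100 to 120 mm from its centre: that jar tells what the tray is for
- tray_b: fixed shallow white tray, 160 (x) x 120 (y) x 14 mm, walls and floor 4 mm (inside 152 x 112 mm: two tiles fit side by side along x); origin at the centre of its underside. One jar stands close beside it, 100 to 120 mm from its centre: that jar tells what the tray is for
- jar_cobalt: the blue pigment jar with a dark cap, 48 mm wide, 58 mm high, fixed; origin at the centre of its underside. The tray beside it (under 150 mm from centre to centre) is for the blue tiles; it stands at one tray or the other from start to start
- jar_iron: the red-brown pigment jar with a white cap, 52 mm wide, 52 mm high, fixed; origin at the centre of its underside. The tray beside it (under 150 mm from centre to centre) is for the brown tiles
- blue_tile_1: loose glaze test tile, dark blue with a pale strip along one 45 mm edge; 62 mm along x, 45 along y, 7 thick (6 to the touch), 35 g; origin at the centre of its underside, z up. At the start it lies flat on the table under the shelf, turned up to 0.2 rad, its centre 45 to 75 mm behind the shelf's front edge. It may be absent
- blue_tile_2: loose glaze test tile, dark blue with a pale strip along one 45 mm edge; 62 mm along x, 45 along y, 7 thick (6 to the touch), 35 g; origin at the centre of its underside, z up. At the start it lies flat on the table under the shelf, turned up to 0.2 rad, its centre 45 to 75 mm behind the shelf's front edge. It may be absent
- brown_tile_1: loose glaze test tile, brown with a pale strip along one 45 mm edge; 62 mm along x, 45 along y, 7 thick (6 to the touch), 35 g; origin at the centre of its underside, z up. At the start it lies flat on the table under the shelf, turned up to 0.2 rad, its centre 45 to 75 mm behind the shelf's front edge. It may be absent
- brown_tile_2: loose glaze test tile, brown with a pale strip along one 45 mm edge; 62 mm along x, 45 along y, 7 thick (6 to the touch), 35 g; origin at the centre of its underside, z up. At the start it lies flat on the table under the shelf, turned up to 0.2 rad, its centre 45 to 75 mm behind the shelf's front edge. It may be absent
- jar_green: a loose green pigment jar, 46 mm wide, 55 mm high, a bystander; origin at the centre of its underside
- water_dropper: a loose pale green water dropper, 46 mm wide, 38 mm high, a bystander; origin at the centre of its underside
Not all that is in view belongs to the job. What is shaped like the jar_iron but orange is not meant.

How it is judged:
On the way, in this order (a step that is already met when the one before it is completed fails the run):
1. the rake is lifted off its mat in the gripper (contact force between the fingers and rake above 1 N and z of rake in the frame of rake_mat above 0.015 m), for 0.1 s.
2. the middle of every tile is out past the shelf's front edge (x of each of blue_tile_1, blue_tile_2, brown_tile_1, brown_tile_2 in the frame of ware_shelf below -0.095 m), for 0.2 s.
At the end, for the whole second after the job is handed in: each tile rests flat (0.2 rad) in the tray within 150 mm of the jar of its colour, centre within 70 mm along and 50 mm across the tray, underside below 20 mm; the rake rests flat (0.15 rad) on its mat, middle of the handle within 155 mm along and 55 mm across, below 30 mm (((horizontal distance between jar_cobalt and tray_a below 0.15 m and (x of blue_tile_1 in the frame of tray_a between -0.07 and 0.07 m and y of blue_tile_1 in the frame of tray_a between -0.05 and 0.05 m and z of blue_tile_1 in the frame of tray_a below 0.02 m)) or (horizontal distance between jar_cobalt and tray_b below 0.15 m and (x of blue_tile_1 in the frame of tray_b between -0.07 and 0.07 m and y of blue_tile_1 in the frame of tray_b between -0.05 and 0.05 m and z of blue_tile_1 in the frame of tray_b below 0.02 m))) and angle between the z axis of each of blue_tile_1, blue_tile_2, brown_tile_1, brown_tile_2 and the z axis of ware_shelf, either way round below 0.2 rad and linear speed of each of blue_tile_1, blue_tile_2, brown_tile_1, brown_tile_2, rake below 0.02 m/s and ((horizontal distance between jar_cobalt and tray_a below 0.15 m and (x of blue_tile_2 in the frame of tray_a between -0.07 and 0.07 m and y of blue_tile_2 in the frame of tray_a between -0.05 and 0.05 m and z of blue_tile_2 in the frame of tray_a below 0.02 m)) or (horizontal distance between jar_cobalt and tray_b below 0.15 m and (x of blue_tile_2 in the frame of tray_b between -0.07 and 0.07 m and y of blue_tile_2 in the frame of tray_b between -0.05 and 0.05 m and z of blue_tile_2 in the frame of tray_b below 0.02 m))) and ((horizontal distance between jar_iron and tray_a below 0.15 m and (x of brown_tile_1 in the frame of tray_a between -0.07 and 0.07 m and y of brown_tile_1 in the frame of tray_a between -0.05 and 0.05 m and z of brown_tile_1 in the frame of tray_a below 0.02 m)) or (horizontal distance between jar_iron and tray_b below 0.15 m and (x of brown_tile_1 in the frame of tray_b between -0.07 and 0.07 m and y of brown_tile_1 in the frame of tray_b between -0.05 and 0.05 m and z of brown_tile_1 in the frame of tray_b below 0.02 m))) and ((horizontal distance between jar_iron and tray_a below 0.15 m and (x of brown_tile_2 in the frame of tray_a between -0.07 and 0.07 m and y of brown_tile_2 in the frame of tray_a between -0.05 and 0.05 m and z of brown_tile_2 in the frame of tray_a below 0.02 m)) or (horizontal distance between jar_iron and tray_b below 0.15 m and (x of brown_tile_2 in the frame of tray_b between -0.07 and 0.07 m and y of brown_tile_2 in the frame of tray_b between -0.05 and 0.05 m and z of brown_tile_2 in the frame of tray_b below 0.02 m))) and x of rake in the frame of rake_mat between -0.155 and 0.155 m and y of rake in the frame of rake_mat between -0.055 and 0.055 m and z of rake in the frame of rake_mat below 0.03 m and angle between the z axis of rake and the z axis of rake_mat, either way round below 0.15 rad); the robot touches nothing.
It fails at once if the fingers touch a tile that is still under the shelf ((x of blue_tile_1 in the frame of ware_shelf above -0.09 m and y of blue_tile_1 in the frame of ware_shelf between -0.17 and 0.17 m and height (world z) of blue_tile_1 below 0.04 m and contact force between the fingers and blue_tile_1 above 0.5 N) or (x of blue_tile_2 in the frame of ware_shelf above -0.09 m and y of blue_tile_2 in the frame of ware_shelf between -0.17 and 0.17 m and height (world z) of blue_tile_2 below 0.04 m and contact force between the fingers and blue_tile_2 above 0.5 N) or (x of brown_tile_1 in the frame of ware_shelf above -0.09 m and y of brown_tile_1 in the frame of ware_shelf between -0.17 and 0.17 m and height (world z) of brown_tile_1 below 0.04 m and contact force between the fingers and brown_tile_1 above 0.5 N) or (x of brown_tile_2 in the frame of ware_shelf above -0.09 m and y of brown_tile_2 in the frame of ware_shelf between -0.17 and 0.17 m and height (world z) of brown_tile_2 below 0.04 m and contact force between the fingers and brown_tile_2 above 0.5 N)).
It fails at once if a bystander (green jar, water dropper) is moved more than 4 cm (distance of any of jar_green, water_dropper from where it was at the start of the episode above 0.04 m).
Of blue_tile_1, blue_tile_2, brown_tile_1, brown_tile_2 only 3 to 4 are there at a start; the rules pass over those that are not, and their reading is None.
At some moment in a run one of blue_tile_1, blue_tile_2, brown_tile_1, brown_tile_2 may be knocked a few centimetres aside while the robot is not near it.
Once in a run the grip may slacken for a moment while it holds something.
It also fails if it takes over 210 s, if anything falls off the work surface, if the arm or the gripper's body presses on something with over 40 N, if the wrist force passes 120 N, or if a joint passes its speed limit or range.

## Working session

There is one attempt and no reset: what is moved stays moved. The work goes in short steps, Python scripts to look and compute and a tool call to move; the robot and the scene stay as the last step left them, time stands still between calls to the robot, and variables do not carry over. Pictures are saved under pics/ and viewed, at most 14 in all, crops included, and the job is handed in when it is done.

Besides the shell and the picture viewer there is one more tool, called after "Emit:" by a JSON object that holds its "op" and its "data", one argument or row to a line. step_arm: Moves the arm, as the interface text tells. Its arguments: {"type":"object","properties":{"increments":{"type":"array","items":{"type":"array"}},"fingers":{"type":"number"},"grip_force":{"type":"number"}},"required":["increments"]}

```bash
mkdir -p pics; cat > h.py <<'E'
import numpy as np, cv2
from plant import r
def snap(n,name=None):
    c=r.calibration(n); p,d=r.snapshot(n)
    if name: cv2.imwrite(f'pics/{name}.png',p[:,:,::-1])
    return p,d,c
def foc(c): return 210/np.tan(np.radians(c['fov_y'])/2)
def ray(c,u,v,z):
    R=np.array(c['R']);t=np.array(c['t']);f=foc(c)
    o=-R.T@t; dd=R.T@np.array([(u-c['cx'])/f,(v-c['cy'])/f,1.])
    return o+dd*(z-o[2])/dd[2]
def proj(c,X):
    p=np.array(c['R'])@np.array(X)+np.array(c['t']); f=foc(c)
    return c['cx']+f*p[0]/p[2], c['cy']+f*p[1]/p[2]
def cloud(d,c):
    R=np.array(c['R']);t=np.array(c['t']);f=foc(c)
    v,u=np.mgrid[0:420,0:560]
    P=np.stack([(u-c['cx'])/f*d,(v-c['cy'])/f*d,d],-1)
    return (P-t)@R
E
python3 - <<'E'
from h import *
for n in ('scene','top'):
    p,d,c=snap(n,n+'0'); print(n,c)
    np.savez(n+'0.npz',p=p,d=d)
print(r.get_state())
E
```

```text
scene {'fov_y': 50.86130401946385, 'cx': 279.35501202279096, 'cy': 212.72581811435973, 'R': array([[ 0.55001057, -0.83501753,  0.01530012],
       [-0.37209488, -0.26141099, -0.89062321],
       [ 0.74768561,  0.48415908, -0.45448456]]), 't': array([-0.2051481 ,  0.24542775,  0.81888425])}
top {'fov_y': 57.860460533418234, 'cx': 277.50945038302405, 'cy': 213.7992328510965, 'R': array([[-0.01792576, -0.99983704,  0.00213623],
       [-0.99885819,  0.0178135 , -0.04432831],
       [ 0.04428303, -0.00292841, -0.99901473]]), 't': array([0.05613905, 0.46274385, 1.01413425])}
{'clock': 0.1, 'q': array([-1.2962169 ,  0.68990045, -0.19455697,  1.56620988,  0.1573042 ,
        0.90250985, -0.21510864]), 'qd': array([ 1.23235681e-04, -1.67388828e-03,  3.46536516e-04, -4.28657513e-03,
        4.57086717e-05, -5.11278429e-04,  1.63409031e-03]), 'joint_torque': array([-3.59851496e-03, -5.28500891e+01, -1.27181567e+00, -1.53836578e+01,
       -5.25642559e-02,  2.02839656e-03,  3.50448920e-05]), 'tool_pos': array([0.14892813, 0.60642347, 0.237999  ]), 'eef_rot': array([ 1.20051885e-01,  9.92767283e-01, -8.15562075e-04, -4.85442301e-05]), 'contact_force': array([-0.48467607, -0.2031026 , -0.2406017 ]), 'moment': array([-0.01563418,  0.02236635, -0.00919765]), 'finger_force': 0.0, 'opening': 1.0027179863160005}
```

View pics/scene0.png

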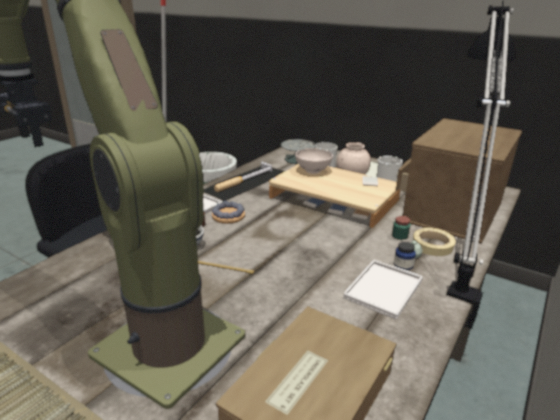

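View pics/top0.png

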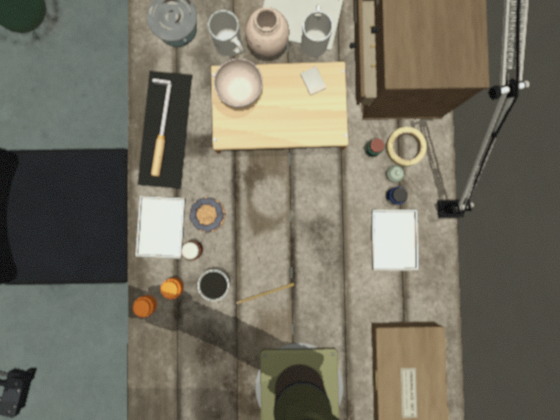

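The scene view shows the shelf at about (335,190) with dark tiles under its front edge (340,208). In the top view the shelf is at (280,105), with the rake on its mat (handle 158,155; foot 160,82). The left tray (160,227) is by the white-capped red-brown jar (192,250), and the right tray (395,240) is by the blue jar (397,195).

```bash
python3 - <<'E'
from h import *
z=np.load('top0.npz');p,d=z['p'],z['d'];c=r.calibration('top')
hsv=cv2.cvtColor(p,cv2.COLOR_RGB2HSV)
def rect(m,roi,zz,nm):
    M=np.zeros(m.shape,np.uint8);x0,y0,x1,y1=roi;M[y0:y1,x0:x1]=m[y0:y1,x0:x1]
    cs,_=cv2.findContours(M,cv2.RETR_EXTERNAL,cv2.CHAIN_APPROX_NONE)
    k=max(cs,key=cv2.contourArea)
    W=np.array([ray(c,*q[0],zz)[:2] for q in k],np.float32)*1000
    print(nm,[np.round(a,1) for a in cv2.minAreaRect(W)],cv2.contourArea(k))
P=cloud(d,c);Z=P[...,2]
rect(((Z>.045)&(Z<.075)).astype(np.uint8),(200,55,355,155),.06,'shelf')
rect((hsv[...,2]<45).astype(np.uint8),(135,65,200,195),.002,'mat')
rect(((hsv[...,0]<20)&(hsv[...,1]>110)&(hsv[...,2]>90)).astype(np.uint8),(135,125,175,180),.013,'handle')
w=((hsv[...,1]<50)&(hsv[...,2]>150)).astype(np.uint8)
rect(w,(130,190,186,262),.010,'trayL'); rect(w,(365,200,425,275),.010,'trayR')
rect((hsv[...,2]>120).astype(np.uint8)&(hsv[...,1]<80),(148,70,178,90),.02,'foot')
for nm,uv,h in [('iron',(192,250),.052),('cob',(397,195),.058),('green',(375,147),.055),('drop',(396,173),.038),('ring',(206,214),.02),('foot',(160,81),.022),('handleend',(155,176),.02)]:
    print(nm,np.round(ray(c,*uv,h),3), np.round(P[uv[1],uv[0]],3))
z=np.load('scene0.npz');cv2.imwrite('pics/sc_crop.png',cv2.resize(z['p'][160:260,220:430,::-1],None,fx=3.8,fy=3.8,interpolation=cv2.INTER_CUBIC))
E
```

```text
shelf [array([743.9,  39.2]), array([221.3, 349. ]), np.float64(0.8)] 9297.5
mat [array([667.7, 348.3]), array([2.7, 8.3]), np.float64(89.7)] 0.5
handle [array([674.7, 353.2]), array([ 2.7, 11. ]), np.float64(89.7)] 2.5
trayL [array([438.2, 363.6]), array([134.4, 191. ]), np.float64(89.0)] 3207.5
trayR [array([ 396. , -266.1]), array([159.4, 200.3]), np.float64(88.4)] 3975.0
foot [array([822.4, 356.9]), array([53. , 25.7]), np.float64(79.4)] 80.0
iron [0.372 0.27  0.052] [0.372 0.27  0.05 ]
cob [ 0.505 -0.261  0.058] [ 0.505 -0.262  0.053]
green [ 0.631 -0.209  0.055] [ 0.631 -0.208  0.055]
drop [ 0.565 -0.266  0.038] [ 0.565 -0.266  0.038]
ring [0.466 0.239 0.02 ] [0.466 0.24  0.013]
foot [0.828 0.359 0.022] [0.827 0.358 0.026]
handleend [0.57  0.374 0.02 ] [0.573 0.38  0.002]
```

View pics/sc_crop.png

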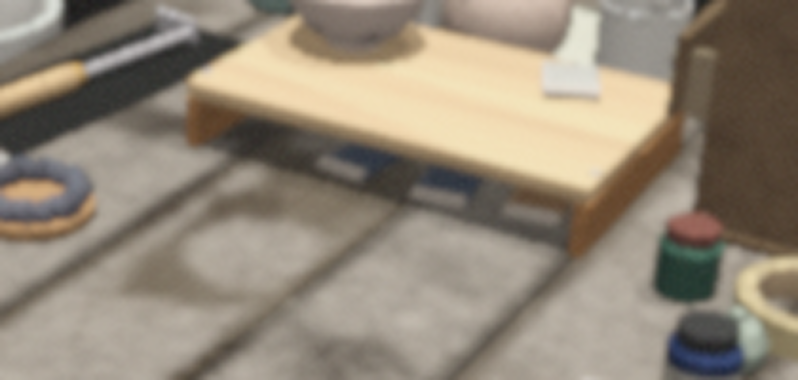

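Under the shelf front three tiles show: blue at crop (350,165), blue at (445,190) and brown at (535,208), pale strips facing the robot. I'll locate these and check how the wrist camera is mounted.

```bash
python3 - <<'E'
from h import *
from scipy.spatial.transform import Rotation as Ro
c=r.calibration('wrist');s=r.get_state()
R=np.array(c['R']);o=-R.T@np.array(c['t']);T=Ro.from_quat(s['eef_rot']).as_matrix()
print('cam in tool',np.round(T.T@(o-s['tool_pos']),3),'axis in tool',np.round(T.T@R[2],3),'right in tool',np.round(T.T@R[0],3),c['fov_y'])
cs=r.calibration('scene')
for nm,(u,v) in dict(b1front=(343,168),b1l=(318,162),b1r=(368,178),b1blueR=(392,160),b2l=(412,190),b2r=(468,205),b2=(440,197),brl=(503,208),brr=(560,220),br=(533,214)).items():
    print(nm,np.round(ray(cs,220+u/3.8,160+v/3.8,.004),3))
ct=r.calibration('top')
for nm,uv,z in [('hA',(155,175),.022),('hB',(161,137),.022),('bend',(168,85),.015),('footend',(152,80),.022),('m1',(150,72),.002),('m2',(192,74),.002),('m3',(182,187),.002),('m4',(139,183),.002),('tL1',(142,197),.014),('tL2',(185,199),.014),('tL3',(180,258),.014),('tL4',(136,255),.014),('tR1',(373,209),.014),('tR2',(416,210),.014),('tR3',(418,270),.014),('tR4',(373,268),.014)]:
    print(nm,np.round(ray(ct,*uv,z),3))
E
```

```text
cam in tool [ 0.073  0.001 -0.148] axis in tool [-0.281 -0.001  0.96 ] right in tool [-0.001  1.     0.001] 64.37731880554396
b1front [0.665 0.079 0.004]
b1l [0.663 0.101 0.004]
b1r [0.66  0.053 0.004]
b1blueR [0.701 0.054 0.004]
b2l [0.662 0.015 0.004]
b2r [ 0.664 -0.033  0.004]
b2 [ 0.663 -0.009  0.004]
brl [ 0.675 -0.057  0.004]
brr [ 0.681 -0.102  0.004]
br [ 0.679 -0.081  0.004]
hA [0.573 0.374 0.022]
hB [0.675 0.357 0.022]
bend [0.82  0.34  0.015]
footend [0.831 0.381 0.022]
m1 [0.862 0.393 0.002]
m2 [0.855 0.277 0.002]
m3 [0.542 0.307 0.002]
m4 [0.555 0.424 0.002]
tL1 [0.515 0.411 0.014]
tL2 [0.508 0.296 0.014]
tL3 [0.35  0.31  0.014]
tL4 [0.36  0.428 0.014]
tR1 [ 0.472 -0.209  0.014]
tR2 [ 0.467 -0.325  0.014]
tR3 [ 0.307 -0.325  0.014]
tR4 [ 0.314 -0.205  0.014]
```

Emit:
{"op": "step_arm", "data": {
  "increments": [
    [[2.5,-4.2,0],[0,0,7]],
    [[2.5,-4.2,0],[0,0,6.8]],
    [[2.5,-4.2,0],[0,0,0]],
    [[2.5,-4.2,0],[0,0,0]],
    [[2.5,-4.2,0],[0,0,0]],
    [[2.5,-4.2,0],[0,0,0]],
    [[2.5,-4.2,0],[0,0,0]],
    [[2.5,-4.2,0],[0,0,0]],
    [[2.5,-4.2,0],[0,0,0]],
    [[2.5,-4.2,0],[0,0,0]]
  ]
}}

```text
clock: 1.1
tool_pos: [0.3997, 0.1851, 0.2387]
eef_rot: [-0.0, 1.0, -0.0, -0.0]
contact_force: [1.2, 0.7, 0.1]
opening: 1.001
finger_force: 0.0
```

Emit:
{"op": "step_arm", "data": {
  "increments": [
    [[2,-3.2,0],[0,-4,0]],
    [[2,-3.2,-1.5],[0,-4,0]],
    [[2,-3.2,-1.5],[0,-4,0]],
    [[2,-3.2,-2],[0,-4,0]],
    [[0,0,-2],[0,-4,0]],
    [[0,0,-2],[0,-4,0]],
    [[0,0,-2],[0,-4,0]],
    [[0,0,-2],[0,-4,0]],
    [[0,0,-1],[0,-4,0]],
    [[0,0,0],[0,-4,0]]
  ]
}}

```text
clock: 2.1
tool_pos: [0.4318, 0.0309, 0.1454]
eef_rot: [-0.0, 0.989, -0.048, 0.14]
contact_force: [-0.6, -0.8, -0.4]
opening: 1.0
finger_force: 0.0
```

```bash
python3 - <<'E'
from h import *
p,d,c=snap('wrist','w1'); np.savez('w1.npz',p=p,d=d); s=r.get_state(); print(s['tool_pos'],s['eef_rot'],s['clock'])
import pickle; pickle.dump(c,open('w1.pkl','wb'))
E
```

```text
[0.42950091 0.03138774 0.1450316 ] [ 4.81106205e-06  9.89120084e-01 -4.72580295e-02  1.39313094e-01] 2.15
```

View pics/w1.png

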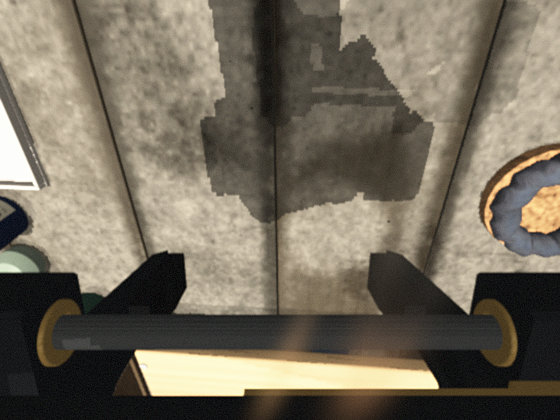

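The wrist view shows the bare table ahead of the shelf. The fingers fill the rows below 250, so it can't see under the board. The scene crop covers the strip where tiles may lie and shows exactly three. I'll go to the rake next.

```bash
cat >> h.py <<'E'
from scipy.spatial.transform import Rotation as Ro
def go(x,y,z,yaw):  # delta to tool-down pose; yaw deg, 0 = fingers close along world y
    s=r.get_state(); q=Ro.from_euler('z',yaw,degrees=True)*Ro.from_quat([0,1,0,0])
    rv=(q*Ro.from_quat(s['eef_rot']).inv()).as_rotvec(degrees=True)
    print('cm',np.round((np.array([x,y,z])-s['tool_pos'])*100,2),'deg',np.round(rv,1),'t',round(s['clock'],2))
E
python3 -c "
from h import *
go(.624,.3655,.15,-8.4)"
```

```text
cm [19.45 33.41  0.5 ] deg [ 6.6 15.6 -8.3] t 2.15
```

Emit:
{"op": "step_arm", "data": {
  "increments": [
    [[2,3,1],[0.6,1.6,-0.8]],
    [[2,3.4,1],[0.7,1.6,-0.8]],
    [[2,3.4,0],[0.7,1.6,-0.8]],
    [[2,3.4,0],[0.7,1.6,-0.8]],
    [[2,3.4,0],[0.7,1.6,-0.8]],
    [[2,3.4,0],[0.7,1.6,-0.8]],
    [[2,3.4,0],[0.7,1.5,-0.8]],
    [[2,3.4,0],[0.7,1.5,-0.9]],
    [[2,3.4,-0.5],[0.6,1.5,-0.9]],
    [[1.4,3.2,-1],[0.6,1.5,-0.9]]
  ]
}}

```text
clock: 3.15
tool_pos: [0.5947, 0.3063, 0.1403]
eef_rot: [0.061, 0.998, -0.02, 0.015]
contact_force: [0.6, -0.6, 0.2]
opening: 0.999
finger_force: 0.0
```

```bash
python3 - <<'E'
from h import *
p,d,c=snap('wrist','w2'); go(.624,.3655,.15,-8.4)
P=cloud(d,c)
hsv=cv2.cvtColor(p,cv2.COLOR_RGB2HSV)
m=((hsv[...,1]>90)&(hsv[...,0]<25)&(P[...,2]>.01)&(P[...,2]<.035)&(P[...,0]>.5)&(P[...,0]<.75)&(P[...,1]>.3)&(P[...,1]<.43))
Q=P[m][:,:2].astype(np.float32)*1000
print(m.sum(),cv2.minAreaRect(Q) if len(Q)>5 else None,Q.mean(0),P[m][:,2].max())
E
```

```text
cm [2.87 5.33 1.19] deg [ 2.   1.5 -1.5] t 3.2
3080 ((626.6085815429688, 370.1156005859375), (21.167436599731445, 109.48409271240234), 80.78449249267578) [621.17316 369.87415] 0.027398972209979253
```

View pics/w2.png

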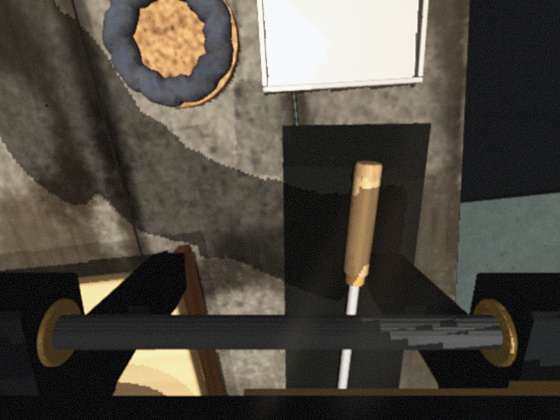

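The wrist view shows the handle at (365,220), turned about -9°, with the rod running down to (345,385).

Emit:
{"op": "step_arm", "data": {
  "increments": [
    [[1,1.8,0],[0.5,0.4,-0.5]],
    [[1,1.8,0],[0.5,0.4,-0.5]],
    [[1.1,2,0],[0.5,0.4,-0.5]],
    [[0,0,-1.5],[0.5,0.3,-0.6]],
    [[0,0,-1.5],[0,0,0]],
    [[0,0,-1.5],[0,0,0]],
    [[0,0,-1.5],[0,0,0]],
    [[0,0,-1.5],[0,0,0]],
    [[0,0,0],[0,0,0]],
    [[0,0,0],[0,0,0]]
  ]
}}

```text
clock: 4.2
tool_pos: [0.6235, 0.36, 0.0644]
eef_rot: [0.08, 0.997, -0.006, 0.0]
contact_force: [-0.2, -0.8, 1.4]
opening: 1.002
finger_force: 0.0
```

```bash
python3 - <<'E'
from h import *
go(.626,.368,.005,-9)
E
```

```text
cm [ 0.25  0.8  -5.94] deg [0.6 0.  0.1] t 4.2
```

Emit:
{"op": "step_arm", "data": {
  "increments": [
    [[0.2,0.4,-1],[0.3,0,0]],
    [[0,0.4,-1.5],[0.3,0,0]],
    [[0,0,-1.5],[0,0,0]],
    [[0,0,-1],[0,0,0]],
    [[0,0,-0.5],[0,0,0]],
    [[0,0,-0.4],[0,0,0]],
    [[0,0,0],[0,0,0]],
    [[0,0,0],[0,0,0]],
    [[0,0,0],[0,0,0]],
    [[0,0,0],[0,0,0]]
  ]
}}

```text
clock: 5.2
tool_pos: [0.6259, 0.3683, 0.0063]
eef_rot: [0.08, 0.997, 0.0, 0.001]
contact_force: [-0.2, 0.8, 0.3]
opening: 1.002
finger_force: 0.0
```

Emit:
{"op": "step_arm", "data": {
  "increments": [
    [[0,0,0],[0,0,0]],
    [[0,0,0],[0,0,0]],
    [[0,0,0],[0,0,0]],
    [[0,0,0],[0,0,0]],
    [[0,0,0],[0,0,0]],
    [[0,0,0],[0,0,0]],
    [[0,0,0],[0,0,0]],
    [[0,0,0],[0,0,0]],
    [[0,0,0],[0,0,0]],
    [[0,0,0],[0,0,0]]
  ],
  "fingers": 0,
  "grip_force": 45
}}

```text
clock: 6.2
tool_pos: [0.6256, 0.3685, 0.0058]
eef_rot: [0.079, 0.997, 0.0, 0.0]
contact_force: [1.1, 1.6, 0.3]
opening: 0.235
finger_force: 45.0
```

Emit:
{"op": "step_arm", "data": {
  "increments": [
    [[0,0,2],[0,0,0]],
    [[0,0,3],[0,0,0]],
    [[0,0,3.5],[0,0,0]],
    [[-1.5,0,3.5],[0,0,1.3]],
    [[-3,0,0],[0,0,1.3]],
    [[-3.5,0,0],[0,0,1.3]],
    [[-3.5,0,0],[0,0,1.3]],
    [[-4,0,0],[0,0,1.3]],
    [[-4,0,0],[0,0,1.3]],
    [[-3,0,0],[0,0,1.2]]
  ]
}}

```text
clock: 7.2
tool_pos: [0.3982, 0.3679, 0.1271]
eef_rot: [0.0, 1.0, -0.0, 0.0]
contact_force: [-0.3, 0.6, -1.7]
opening: 0.234
finger_force: 45.0
```

Emit:
{"op": "step_arm", "data": {
  "increments": [
    [[0,-2,0],[0,0,0]],
    [[0,-3.5,0],[0,0,0]],
    [[0,-4,0],[0,0,0]],
    [[0,-4,0],[0,0,0]],
    [[0,-4,0],[0,0,0]],
    [[0,-4,0],[0,0,0]],
    [[0,-4,0],[0,0,0]],
    [[0,-3.5,0],[0,0,0]],
    [[0,-2.5,0],[0,0,0]],
    [[0,-0.8,0],[0,0,0]]
  ]
}}

```text
clock: 8.2
tool_pos: [0.4006, 0.0417, 0.1265]
eef_rot: [0.003, 1.0, -0.002, 0.001]
contact_force: [0.3, 0.4, -2.1]
opening: 0.238
finger_force: 45.0
```

```bash
python3 - <<'E'
from h import *
p,d,c=snap('top','t1'); go(.40,.046,.020,0); 
s=r.get_state(); print(s['opening'],s['finger_force'])
p,d,c=snap('scene','s1'); cv2.imwrite('pics/s1c.png',cv2.resize(p[150:290,180:430,::-1],None,fx=3.2,fy=3.2,interpolation=cv2.INTER_CUBIC))
E
```

```text
cm [ -0.09   0.38 -10.64] deg [0.2 0.1 0.4] t 8.25
0.23199269503064837 44.96993064880371
```

View pics/t1.png

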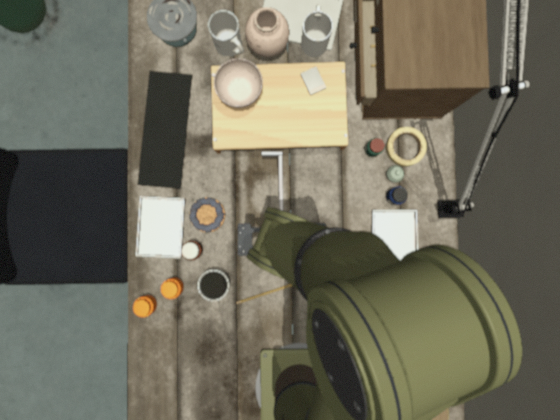

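The top view shows the rake held, pointing to +x with its foot at (272,154), just in front of the shelf. Now lower it, pass over blue tile 1, drop behind it and pull.

Emit:
{"op": "step_arm", "data": {
  "increments": [
    [[0,0.1,-2],[0.2,0,0.2]],
    [[0,0,-2.5],[0,0.1,0.2]],
    [[0,0,-2.5],[0,0,0]],
    [[0,0,-2],[0,0,0]],
    [[0,0,-1.2],[0,0,0]],
    [[0,0,-0.4],[0,0,0]],
    [[0,0,0],[0,0,0]],
    [[0,0,0],[0,0,0]],
    [[0,0,0],[0,0,0]],
    [[0,0,0],[0,0,0]]
  ]
}}

```text
clock: 9.3
tool_pos: [0.3955, 0.0428, 0.0426]
eef_rot: [-0.003, 1.0, -0.004, -0.009]
contact_force: [0.4, 0.1, -2.6]
opening: 0.237
finger_force: 45.0
```

```bash
python3 - <<'E'
from h import *
p,d,c=snap('top','t2'); go(.40,.043,.019,0); P=cloud(d,c)
m=(P[...,2]>.02)&(P[...,0]>.55)&(P[...,0]<.625)&(P[...,1]>.0)&(P[...,1]<.12)&(P[...,2]<.06)
Q=P[m]; print(m.sum(),Q[::6].round(3).tolist()[:14],Q.min(0),Q.max(0))
g=cv2.cvtColor(p,cv2.COLOR_RGB2HSV)
print('px foot guess', proj(c,[.605,.043,.03]),proj(c,[.605,.087,.03]))
cv2.imwrite('pics/t2c.png',cv2.resize(p[120:220,230:340,::-1],None,fx=5,fy=5,interpolation=cv2.INTER_CUBIC))
E
```

```text
cm [ 0.46  0.02 -2.35] deg [ 0.4 -1.1 -0.4] t 9.35
86 [[0.6, 0.086, 0.052], [0.599, 0.07, 0.055], [0.6, 0.055, 0.051], [0.597, 0.083, 0.054], [0.596, 0.068, 0.056], [0.597, 0.052, 0.053], [0.594, 0.083, 0.055], [0.594, 0.065, 0.053], [0.595, 0.05, 0.046], [0.594, 0.081, 0.04], [0.595, 0.065, 0.035], [0.595, 0.05, 0.033], [0.59, 0.042, 0.044], [0.585, 0.042, 0.046]] [0.57621349 0.0416452  0.03272977] [0.59998159 0.08640239 0.05857273]
px foot guess (np.float64(278.39840330468013), np.float64(160.37711402393717)) (np.float64(261.86082095435773), np.float64(160.66494576788267))
```

View pics/t2c.png

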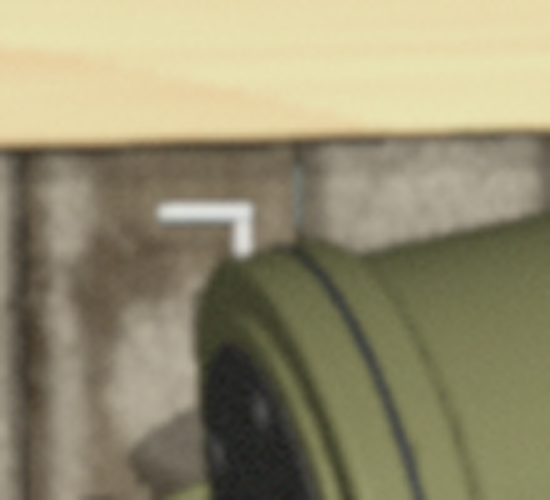

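```bash
python3 - <<'E'
from h import *
print(r.get_state()['q'].round(3))
E
```

```text
[-0.046  0.87  -0.294  2.348  1.717  0.229 -0.387]
```

Emit:
{"op": "step_arm", "data": {
  "increments": [
    [[0.2,0,0],[0.1,-0.3,-0.1]],
    [[0.2,0,0],[0.1,-0.3,-0.1]],
    [[0.2,0,-0.2],[0.1,-0.3,-0.1]],
    [[0.2,0,-0.3],[0.1,-0.2,-0.1]],
    [[0.1,0,-0.3],[0,0,0]],
    [[0,0,-0.3],[0,0,0]],
    [[0,0,-0.3],[0,0,0]],
    [[0,0,-0.3],[0,0,0]],
    [[0,0,-0.3],[0,0,0]],
    [[0,0,-0.3],[0,0,0]]
  ]
}}

```text
clock: 10.35
tool_pos: [0.4041, 0.0428, 0.0188]
eef_rot: [-0.0, 1.0, -0.0, -0.0]
contact_force: [-0.8, -0.1, -1.0]
opening: 0.233
finger_force: 45.0
```

```bash
python3 - <<'E'
from h import *
print(r.get_state()['q'].round(3)); go(.405,.043,.019,0)
E
```

```text
[ 0.028  0.941 -0.404  2.338  1.851  0.337 -0.515]
cm [0.09 0.02 0.02] deg [ 0. -0. -0.] t 10.35
```

Emit:
{"op": "step_arm", "data": {
  "increments": [
    [[1,0,0],[0,0,0]],
    [[1.5,0,0],[0,0,0]],
    [[2,0,0],[0,0,0]],
    [[2,0,0],[0,0,0]],
    [[2,0,0],[0,0,0]],
    [[2,0,0],[0,0,0]],
    [[2,0,0],[0,0,0]],
    [[1.5,0,0],[0,0,0]],
    [[0.1,0,0],[0,0,0]],
    [[0,0,0],[0,0,0]]
  ]
}}

```text
clock: 11.35
tool_pos: [0.5256, 0.0406, 0.0179]
eef_rot: [0.0, 1.0, -0.004, -0.005]
contact_force: [-1.1, -0.5, -1.7]
opening: 0.234
finger_force: 45.0
```

Emit:
{"op": "step_arm", "data": {
  "increments": [
    [[0,0,-0.5],[0,0,0]],
    [[0,0,-0.5],[0,0,0]],
    [[0,0,-0.3],[0,0,0]],
    [[0,0,0],[0,0,0]],
    [[0,0,0],[0,0,0]],
    [[-0.5,0,0],[0,0,0]],
    [[-1,0,0],[0,0,0]],
    [[-1,0,0],[0,0,0]],
    [[-1,0,0],[0,0,0]],
    [[-1,0,0],[0,0,0]]
  ]
}}

```text
clock: 12.35
tool_pos: [0.4813, 0.0409, 0.0055]
eef_rot: [0.0, 1.0, -0.003, -0.004]
contact_force: [0.5, -0.3, -0.8]
opening: 0.236
finger_force: 45.0
```

```bash
python3 - <<'E'
from h import *
go(.405,.043,.0055,0); print(r.get_state()['finger_force'])
E
```

```text
cm [-7.63  0.21 -0.  ] deg [ 0.4 -0.4  0. ] t 12.35
44.99673306941986
```

```bash
python3 - <<'E'
from h import *
p,d,c=snap('scene'); cv2.imwrite('pics/s3c.png',cv2.resize(p[160:280,200:410,::-1],None,fx=3.8,fy=3.8,interpolation=cv2.INTER_CUBIC))
p,d,c=snap('top');g=cv2.cvtColor(p,cv2.COLOR_RGB2HSV);m=(g[...,0]>100)&(g[...,0]<130)&(g[...,1]>110)
ys,xs=np.nonzero(m[145:200,200:360]); print(len(xs))
E
```

```text
0
```

View pics/s3c.png

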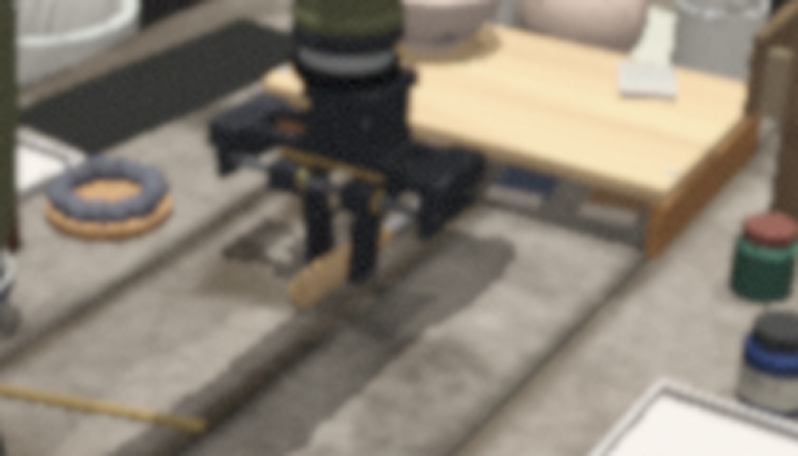

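The gripper hides blue tile 1. Blue tile 2 (525,180) and the brown tile (610,205) are untouched. I'll keep pulling.

Emit:
{"op": "step_arm", "data": {
  "increments": [
    [[-0.8,0,0],[0,0,0]],
    [[-0.8,0,0],[0,0,0]],
    [[-0.8,0,0],[0,0,0]],
    [[-0.8,0,0],[0,0,0]],
    [[-0.8,0,0],[0,0,0]],
    [[-0.8,0,0],[0,0,0]],
    [[-0.8,0,0],[0,0,0]],
    [[-0.8,0,0],[0,0,0]],
    [[-0.8,0,0],[0,0,0]],
    [[-0.4,0,0],[0,0,0]]
  ]
}}

```text
clock: 13.45
tool_pos: [0.4076, 0.0407, 0.0052]
eef_rot: [0.0, 1.0, -0.003, -0.003]
contact_force: [0.1, -0.3, -1.5]
opening: 0.239
finger_force: 45.0
```

```bash
cat >> h.py <<'E'
def tiles(c,p,roi=(200,140,360,260),z=.007):
    g=cv2.cvtColor(cv2.GaussianBlur(p,(3,3),0),cv2.COLOR_RGB2HSV)
    x0,y0,x1,y1=roi
    for nm,m in (('blue',(g[...,0]>98)&(g[...,0]<135)&(g[...,1]>90)),('brown',((g[...,0]<16)|(g[...,0]>170))&(g[...,1]>75)&(g[...,2]<150)&(g[...,2]>35))):
        M=np.zeros(m.shape,np.uint8);M[y0:y1,x0:x1]=m[y0:y1,x0:x1]
        for k in cv2.findContours(M,cv2.RETR_EXTERNAL,cv2.CHAIN_APPROX_NONE)[0]:
            if cv2.contourArea(k)<40: continue
            W=np.array([ray(c,*q[0],z)[:2] for q in k],np.float32)*1000
            print(nm,[np.round(a,1) for a in cv2.minAreaRect(W)],'px',k[:,0].min(0),k[:,0].max(0))
E
python3 - <<'E'
from h import *
p,d,c=snap('top'); tiles(c,p); go(.405,.043,.019,0)
cv2.imwrite('pics/t4c.png',cv2.resize(p[120:220,200:360,::-1],None,fx=5,fy=5,interpolation=cv2.INTER_CUBIC))
E
```

```text
cm [-0.19  0.24  1.38] deg [ 0.4 -0.4  0. ] t 13.5
```

View pics/t4c.png

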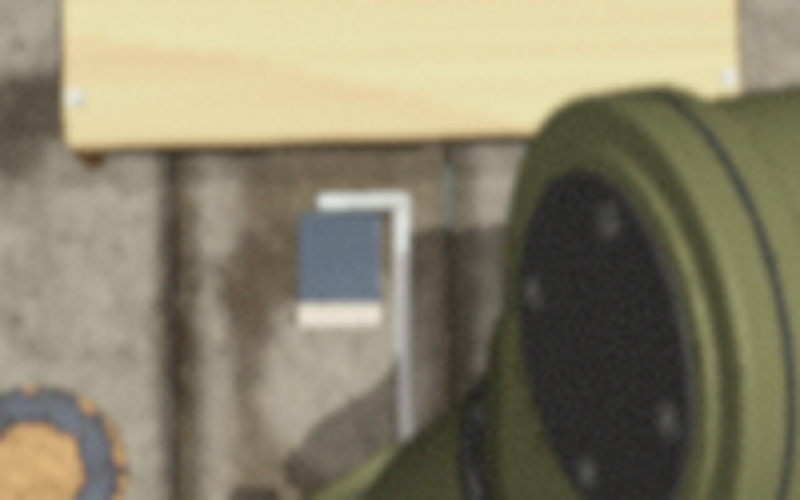

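The top crop shows blue tile 1 out in front of the shelf at crop (340,268), with the rake foot behind it. Next is blue tile 2.

Emit:
{"op": "step_arm", "data": {
  "increments": [
    [[0,0,0.5],[0.1,-0.1,0]],
    [[0,0,0.5],[0.1,-0.1,0]],
    [[-0.1,-1,0.4],[0.1,-0.1,0]],
    [[-0.1,-1.2,0],[0.1,-0.1,0]],
    [[0,-1.2,0],[0,0,0]],
    [[0,-1.2,0],[0,0,0]],
    [[0,-1.2,0],[0,0,0]],
    [[0,-1.2,0],[0,0,0]],
    [[0,-1,0],[0,0,0]],
    [[0,-0.3,0],[0,0,0]]
  ]
}}

```text
clock: 14.5
tool_pos: [0.4051, -0.0439, 0.0191]
eef_rot: [0.001, 1.0, -0.001, 0.0]
contact_force: [-0.3, 0.1, -1.3]
opening: 0.243
finger_force: 45.0
```

Emit:
{"op": "step_arm", "data": {
  "increments": [
    [[0.6,0,0],[0,0,0]],
    [[1.2,0,0],[0,0,0]],
    [[1.2,0,0],[0,0,0]],
    [[1.2,0,0],[0,0,0]],
    [[1.2,0,0],[0,0,0]],
    [[1.2,0,0],[0,0,0]],
    [[1.2,0,0],[0,0,0]],
    [[1.2,0,0],[0,0,0]],
    [[1.2,0,0],[0,0,0]],
    [[1.2,0,0],[0,0,0]]
  ]
}}

```text
clock: 15.5
tool_pos: [0.5172, -0.0426, 0.0179]
eef_rot: [-0.0, 1.0, -0.001, 0.004]
contact_force: [-0.8, -0.3, -1.0]
opening: 0.24
finger_force: 45.0
```

```bash
python3 - <<'E'
from h import *
go(.545,-.042,.019,0)
E
```

```text
cm [2.78 0.06 0.11] deg [ 0.1  0.5 -0. ] t 15.5
```

Emit:
{"op": "step_arm", "data": {
  "increments": [
    [[0.9,0,0.1],[0,0.2,0]],
    [[0.9,0,0],[0,0.2,0]],
    [[0.9,0,0],[0,0.1,0]],
    [[0.1,0,0],[0,0,0]],
    [[0,0,0],[0,0,0]],
    [[0,0,-0.5],[0,0,0]],
    [[0,0,-0.5],[0,0,0]],
    [[0,0,-0.3],[0,0,0]],
    [[0,0,0],[0,0,0]],
    [[0,0,0],[0,0,0]]
  ]
}}

```text
clock: 16.5
tool_pos: [0.5449, -0.0428, 0.0059]
eef_rot: [0.0, 1.0, -0.001, -0.0]
contact_force: [-0.4, 0.1, -1.0]
opening: 0.234
finger_force: 45.0
```

Emit:
{"op": "step_arm", "data": {
  "increments": [
    [[-0.4,0,0],[0,0,0]],
    [[-0.7,0,0],[0,0,0]],
    [[-0.8,0,0],[0,0,0]],
    [[-0.8,0,0],[0,0,0]],
    [[-0.8,0,0],[0,0,0]],
    [[-0.8,0,0],[0,0,0]],
    [[-0.8,0,0],[0,0,0]],
    [[-0.8,0,0],[0,0,0]],
    [[-0.8,0,0],[0,0,0]],
    [[-0.8,0,0],[0,0,0]]
  ]
}}

```text
clock: 17.5
tool_pos: [0.4692, -0.0428, 0.0062]
eef_rot: [0.0, 1.0, -0.001, -0.0]
contact_force: [0.8, 0.3, -1.8]
opening: 0.236
finger_force: 45.0
```

Emit:
{"op": "step_arm", "data": {
  "increments": [
    [[-0.8,0,0],[0,0,0]],
    [[-0.8,0,0],[0,0,0]],
    [[-0.8,0,0],[0,0,0]],
    [[-0.8,0,0],[0,0,0]],
    [[-0.8,0,0],[0,0,0]],
    [[-0.8,0,0],[0,0,0]],
    [[-0.8,0,0],[0,0,0]],
    [[-0.5,0,0],[0,0,0]],
    [[-0.3,0,0],[0,0,0]],
    [[0,0,0],[0,0,0]]
  ]
}}

```text
clock: 18.5
tool_pos: [0.4063, -0.043, 0.006]
eef_rot: [0.0, 1.0, -0.001, -0.0]
contact_force: [0.2, 0.6, -1.7]
opening: 0.234
finger_force: 45.0
```

```bash
python3 - <<'E'
from h import *
p,d,c=snap('top'); g=cv2.cvtColor(p,cv2.COLOR_RGB2HSV); print('tilepx',g[172:176,266:270].reshape(-1,3).mean(0))
cv2.imwrite('pics/t5c.png',cv2.resize(p[120:220,200:360,::-1],None,fx=5,fy=5,interpolation=cv2.INTER_CUBIC)); tiles(c,p); go(.405,-.11,.019,0)
p,d,c=snap('scene');cv2.imwrite('pics/s5c.png',cv2.resize(p[160:280,200:410,::-1],None,fx=3.8,fy=3.8,interpolation=cv2.INTER_CUBIC))
E
```

```text
tilepx [105.75   49.625 128.875]
cm [-0.18 -6.71  1.3 ] deg [ 0.1 -0.   0. ] t 18.55
```

View pics/t5c.png

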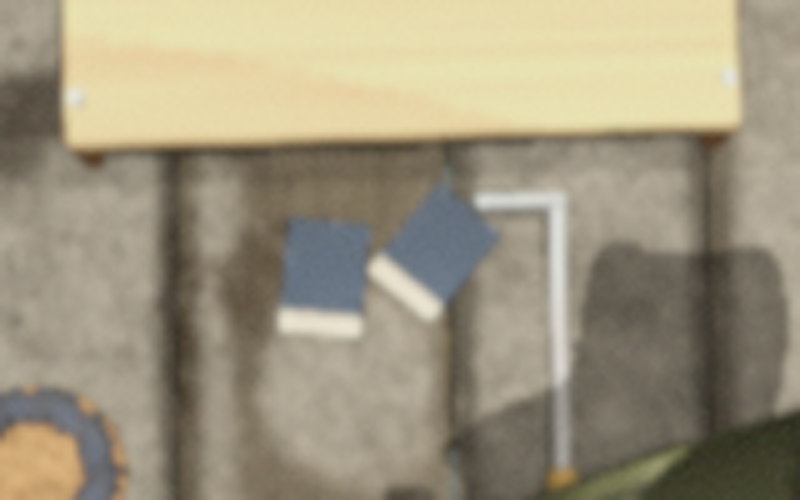

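Blue tile 2 is out at crop (437,255), turned about 40° and beside blue tile 1 (325,278). I'll check numerically that the brown tile hasn't moved in the scene view.

```bash
python3 - <<'E'
from h import *
a=np.load('scene0.npz')['p'].astype(int); p,d,c=snap('scene')
D=np.abs(a-p).sum(-1)
print('diff brown region',D[208:222,345:375].mean().round(1),D[208:222,345:375].max(),'ref board',D[185:195,320:370].mean().round(1), 'b2 region',D[205:216,322:346].mean().round(1))
g=p[205:226,345:375].astype(int)
# pale strip: brightness threshold
b=g.sum(-1); v,u=np.nonzero(b>b.mean()+b.std()); print('brown strip px',u.mean()+345,v.mean()+205,ray(c,u.mean()+345,v.mean()+205,.005).round(3))
g0=a[205:226,345:375];b=g0.sum(-1); v,u=np.nonzero(b>b.mean()+b.std()); print('before',u.mean()+345,v.mean()+205)
E
```

```text
diff brown region 34.2 143 ref board 24.9 b2 region 75.2
brown strip px 360.6203703703704 213.07407407407408 [ 0.697 -0.074  0.005]
before 360.3796296296296 213.19444444444446
```

Emit:
{"op": "step_arm", "data": {
  "increments": [
    [[0,0,0.5],[0.1,0,0]],
    [[0,0,0.5],[0,0,0]],
    [[0,-0.8,0.3],[0,0,0]],
    [[0,-1,0],[0,0,0]],
    [[0,-1,0],[0,0,0]],
    [[0,-1,0],[0,0,0]],
    [[0,-1,0],[0,0,0]],
    [[0,-1,0],[0,0,0]],
    [[0,-0.6,0],[0,0,0]],
    [[0,0,0],[0,0,0]]
  ]
}}

```text
clock: 19.65
tool_pos: [0.4068, -0.1082, 0.019]
eef_rot: [0.001, 1.0, -0.001, 0.0]
contact_force: [0.4, 0.0, -2.2]
opening: 0.237
finger_force: 45.0
```

Emit:
{"op": "step_arm", "data": {
  "increments": [
    [[0.6,0,0],[0,0,0]],
    [[1.2,0,0],[0,0,0]],
    [[1.2,0,0],[0,0,0]],
    [[1.2,0,0],[0,0,0]],
    [[1.2,0,0],[0,0,0]],
    [[1.2,0,0],[0,0,0]],
    [[1.2,0,0],[0,0,0]],
    [[1.2,0,0],[0,0,0]],
    [[1.2,0,0],[0,0,0]],
    [[1.2,0,0],[0,0,0]]
  ]
}}

```text
clock: 20.65
tool_pos: [0.5188, -0.1071, 0.018]
eef_rot: [-0.0, 1.0, -0.002, 0.003]
contact_force: [0.3, 0.3, -1.5]
opening: 0.238
finger_force: 45.0
```

```bash
python3 - <<'E'
from h import *
go(.560,-.107,.019,0)
E
```

```text
cm [4.12 0.01 0.1 ] deg [ 0.2  0.4 -0. ] t 20.65
```

Emit:
{"op": "step_arm", "data": {
  "increments": [
    [[1,0,0.1],[0.1,0.2,0]],
    [[1,0,0],[0.1,0.2,0]],
    [[1,0,0],[0,0,0]],
    [[0.8,0,0],[0,0,0]],
    [[0.3,0,0],[0,0,0]],
    [[0,0,-0.5],[0,0,0]],
    [[0,0,-0.5],[0,0,0]],
    [[0,0,-0.3],[0,0,0]],
    [[0,0,0],[0,0,0]],
    [[0,0,0],[0,0,0]]
  ]
}}

```text
clock: 21.65
tool_pos: [0.5594, -0.1077, 0.006]
eef_rot: [0.0, 1.0, -0.0, -0.0]
contact_force: [-1.3, 0.4, -1.4]
opening: 0.235
finger_force: 45.0
```

Emit:
{"op": "step_arm", "data": {
  "increments": [
    [[-0.4,0,0],[0,0,0]],
    [[-0.8,0,0],[0,0,0]],
    [[-0.8,0,0],[0,0,0]],
    [[-0.8,0,0],[0,0,0]],
    [[-0.8,0,0],[0,0,0]],
    [[-0.8,0,0],[0,0,0]],
    [[-0.8,0,0],[0,0,0]],
    [[-0.8,0,0],[0,0,0]],
    [[-0.8,0,0],[0,0,0]],
    [[-0.8,0,0],[0,0,0]]
  ]
}}

```text
clock: 22.65
tool_pos: [0.4831, -0.1077, 0.0061]
eef_rot: [0.0, 1.0, -0.0, -0.0]
contact_force: [0.7, -0.7, -1.7]
opening: 0.229
finger_force: 45.0
```

Emit:
{"op": "step_arm", "data": {
  "increments": [
    [[-0.8,0,0],[0,0,0]],
    [[-0.8,0,0],[0,0,0]],
    [[-0.8,0,0],[0,0,0]],
    [[-0.8,0,0],[0,0,0]],
    [[-0.8,0,0],[0,0,0]],
    [[-0.8,0,0],[0,0,0]],
    [[-0.8,0,0],[0,0,0]],
    [[-0.8,0,0],[0,0,0]],
    [[-0.8,0,0],[0,0,0]],
    [[-0.6,0,0],[0,0,0]]
  ]
}}

```text
clock: 23.65
tool_pos: [0.4063, -0.1079, 0.0062]
eef_rot: [0.0, 1.0, -0.0, 0.0]
contact_force: [-0.1, -0.6, -1.1]
opening: 0.235
finger_force: 45.0
```

```bash
sed -i 's/(g\[...,1\]>90)),/(g[...,1]>38)),/' h.py; python3 - <<'E'
from h import *
p,d,c=snap('top'); tiles(c,p); go(.405,-.11,.019,0)
cv2.imwrite('pics/t6c.png',cv2.resize(p[120:220,200:360,::-1],None,fx=5,fy=5,interpolation=cv2.INTER_CUBIC))
E
```

```text
blue [array([576.8,  79.8]), array([38.1, 41. ]), np.float64(89.0)] px [258 165] [272 180]
blue [array([587. ,  16.8]), array([38. , 41.7]), np.float64(49.3)] px [279 159] [297 178]
cm [-0.   -0.19  1.29] deg [ 0.  -0.1  0.1] t 23.7
```

View pics/t6c.png

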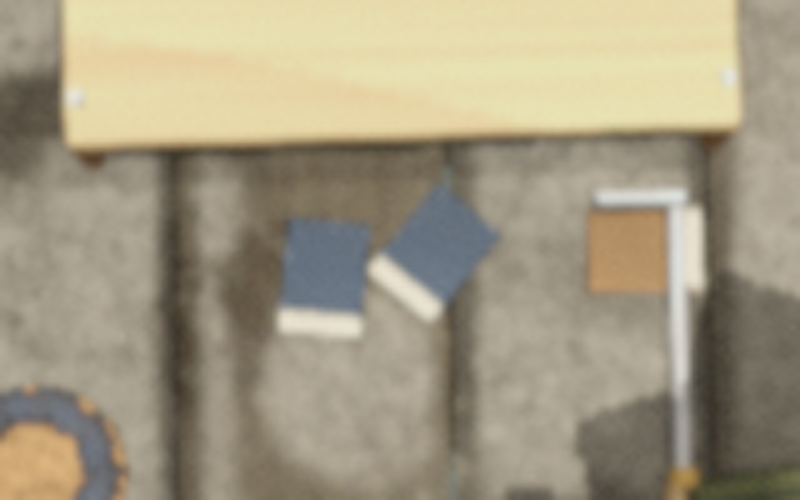

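The brown tile is out at crop (640,250), turned a quarter, with the rod over it. I'll check numerically that no fourth tile hides in the left part of the shelf, then lift the rake.

```bash
python3 - <<'E'
from h import *
c=r.calibration('scene');a=np.load('scene0.npz')['p'];d=np.load('scene0.npz')['d']
for x in (.65,.665,.68,.695):
    for y in (.12,.14,.16,.18,.078):
        u,v=proj(c,[x,y,.004]); U,V=int(round(u)),int(round(v)); P=cloud(d,c)[V,U]; print((x,y),(round(u),round(v)),a[V,U],P.round(3))
go(.626,.368,.0065,-9)
E
```

```text
(0.65, 0.12) (296, 203) [65 59 51] [0.652 0.122 0.001]
(0.65, 0.14) (291, 201) [65 60 52] [0.655 0.142 0.001]
(0.65, 0.16) (285, 199) [55 50 45] [0.654 0.164 0.003]
(0.65, 0.18) (280, 198) [74 71 67] [0.656 0.184 0.   ]
(0.65, 0.078) (308, 206) [87 78 72] [0.654 0.081 0.002]
(0.665, 0.12) (299, 201) [64 59 52] [0.668 0.121 0.002]
(0.665, 0.14) (293, 199) [64 57 50] [0.669 0.144 0.002]
(0.665, 0.16) (288, 198) [53 50 46] [0.667 0.161 0.002]
(0.665, 0.18) (283, 196) [55 51 45] [0.669 0.181 0.003]
(0.665, 0.078) (311, 204) [123 116 108] [0.655 0.071 0.011]
(0.68, 0.12) (301, 199) [79 75 68] [0.685 0.124 0.002]
(0.68, 0.14) (296, 198) [74 69 61] [0.681 0.14  0.002]
(0.68, 0.16) (290, 196) [55 49 47] [ 0.688  0.166 -0.   ]
(0.68, 0.18) (285, 195) [49 47 42] [0.679 0.18  0.003]
(0.68, 0.078) (313, 203) [90 87 88] [0.67  0.072 0.008]
(0.695, 0.12) (304, 197) [87 83 78] [0.705 0.125 0.001]
(0.695, 0.14) (298, 196) [82 76 70] [0.699 0.144 0.001]
(0.695, 0.16) (293, 194) [56 51 48] [ 0.708  0.168 -0.001]
(0.695, 0.18) (288, 193) [53 50 46] [0.7   0.182 0.001]
(0.695, 0.078) (315, 201) [50 56 66] [0.685 0.074 0.009]
cm [2.210e+01 4.761e+01 4.000e-02] deg [ 0.  -0.1 -8.9] t 23.7
```

Emit:
{"op": "step_arm", "data": {
  "increments": [
    [[0,0,0.5],[0,0,0]],
    [[0,0,1],[0,0,0]],
    [[0,0,1.5],[0,0,0]],
    [[0,0,1.5],[0,0,0]],
    [[0,0,1.5],[0,0,0]],
    [[0,0,1.5],[0,0,0]],
    [[0,0,1.5],[0,0,0]],
    [[0,0,1.5],[0,0,0]],
    [[0,0,1],[0,0,0]],
    [[0,0,0.5],[0,0,0]]
  ]
}}

```text
clock: 24.7
tool_pos: [0.409, -0.1085, 0.1226]
eef_rot: [0.0, 1.0, -0.002, 0.003]
contact_force: [0.8, -0.7, -2.3]
opening: 0.234
finger_force: 45.0
```

Emit:
{"op": "step_arm", "data": {
  "increments": [
    [[0,2.5,0],[0,0,0]],
    [[0,4,0],[0,0,0]],
    [[0,4,0],[0,0,0]],
    [[0,4.4,0],[0,0,0]],
    [[0,4.4,0],[0,0,0]],
    [[0,4.4,0],[0,0,0]],
    [[0,4.4,0],[0,0,0]],
    [[0,4.4,0],[0,0,0]],
    [[0,4.4,0],[0,0,0]],
    [[0,4.4,0],[0,0,0]]
  ]
}}

```text
clock: 25.7
tool_pos: [0.4078, 0.3065, 0.1214]
eef_rot: [-0.0, 1.0, -0.002, 0.002]
contact_force: [0.8, 0.6, -1.5]
opening: 0.237
finger_force: 45.0
```

Emit:
{"op": "step_arm", "data": {
  "increments": [
    [[1,3,0],[0,0,-0.9]],
    [[2.2,3.2,0],[0,0,-0.9]],
    [[2.3,0,0],[0,0,-0.9]],
    [[2.3,0,0],[0,0,-0.9]],
    [[2.3,0,0],[0,0,-0.9]],
    [[2.3,0,0],[0,0,-0.9]],
    [[2.3,0,0],[0,0,-0.9]],
    [[2.3,0,0],[0,0,-0.9]],
    [[2.3,0,0],[0,0,-0.9]],
    [[2.3,0,0],[0,0,-0.8]]
  ]
}}

```text
clock: 26.7
tool_pos: [0.6248, 0.3664, 0.1207]
eef_rot: [0.078, 0.997, -0.002, 0.002]
contact_force: [-0.4, 0.5, -0.9]
opening: 0.236
finger_force: 45.0
```

```bash
python3 - <<'E'
from h import *
go(.626,.368,.0075,-9); print(r.get_state()['opening'])
E
```

```text
cm [  0.12   0.16 -11.32] deg [ 0.3  0.2 -0.1] t 26.7
0.23607463310264837
```

Emit:
{"op": "step_arm", "data": {
  "increments": [
    [[0.1,0.1,-1.5],[0.2,0.1,0]],
    [[0,0.1,-2],[0.1,0.1,-0.1]],
    [[0,0,-2],[0,0,0]],
    [[0,0,-2],[0,0,0]],
    [[0,0,-1.5],[0,0,0]],
    [[0,0,-1],[0,0,0]],
    [[0,0,-0.7],[0,0,0]],
    [[0,0,-0.4],[0,0,0]],
    [[0,0,-0.2],[0,0,0]],
    [[0,0,0],[0,0,0]]
  ]
}}

```text
clock: 27.7
tool_pos: [0.6255, 0.3686, 0.0089]
eef_rot: [0.079, 0.997, 0.001, 0.0]
contact_force: [-0.0, 0.2, -1.1]
opening: 0.237
finger_force: 45.0
```

```bash
python3 - <<'E'
from h import *
go(.626,.368,.0065,-9); s=r.get_state();print(s['opening'],s['contact_force'])
E
```

```text
cm [ 0.05 -0.06 -0.24] deg [-0.1  0.   0. ] t 27.7
0.23731502140902191 [-0.01809046  0.24089938 -1.13501606]
```

Emit:
{"op": "step_arm", "data": {
  "increments": [
    [[0,0,-0.2],[0,0,0]],
    [[0,0,-0.1],[0,0,0]],
    [[0,0,0],[0,0,0]],
    [[0,0,0],[0,0,0]],
    [[0,0,0],[0,0,0]],
    [[0,0,0],[0,0,0]],
    [[0,0,0],[0,0,0]],
    [[0,0,0],[0,0,0]],
    [[0,0,0],[0,0,0]],
    [[0,0,0],[0,0,0]]
  ]
}}

```text
clock: 28.7
tool_pos: [0.6256, 0.3687, 0.0059]
eef_rot: [0.079, 0.997, 0.001, 0.0]
contact_force: [1.5, 0.0, 2.9]
opening: 0.235
finger_force: 45.0
```

Emit:
{"op": "step_arm", "data": {
  "increments": [
    [[0,0,0],[0,0,0]],
    [[0,0,0],[0,0,0]],
    [[0,0,0],[0,0,0]],
    [[0,0,0],[0,0,0]],
    [[0,0,0],[0,0,0]],
    [[0,0,0.5],[0,0,0]],
    [[0,0,1.5],[0,0,0]],
    [[0,0,3],[0,0,0]],
    [[0,0,4],[0,0,0]],
    [[0,0,4],[0,0,0]]
  ],
  "fingers": 0.75
}}

```text
clock: 29.7
tool_pos: [0.6251, 0.3685, 0.1379]
eef_rot: [0.079, 0.997, 0.001, 0.0]
contact_force: [1.8, 0.2, 0.9]
opening: 0.75
finger_force: 0.0
```

```bash
python3 - <<'E'
from h import *
p,d,c=snap('top','t7'); tiles(c,p); s=r.get_state();print(s['tool_pos'],s['opening'])
g=cv2.cvtColor(p,cv2.COLOR_RGB2HSV); print('brown px',g[167:172,325:331].reshape(-1,3).mean(0))
# white/dark full-tile contours: strips
P=cloud(d,c)
for nm,uv in dict(b1=(265,175.6),b2=(286.8,171),br=(328.5,170)).items(): print(nm,ray(c,*uv,.007).round(3))
E
```

```text
blue [array([576.5,  81.3]), array([38.4, 41.1]), np.float64(83.3)] px [257 165] [272 180]
blue [array([587. ,  16.8]), array([38. , 41.7]), np.float64(49.3)] px [279 159] [297 178]
[0.62832014 0.37164322 0.14627543] 0.7510498784093249
brown px [ 16.36666667 110.6        181.23333333]
b1 [0.568 0.08  0.007]
b2 [0.58  0.021 0.007]
br [ 0.581 -0.093  0.007]
```

View pics/t7.png

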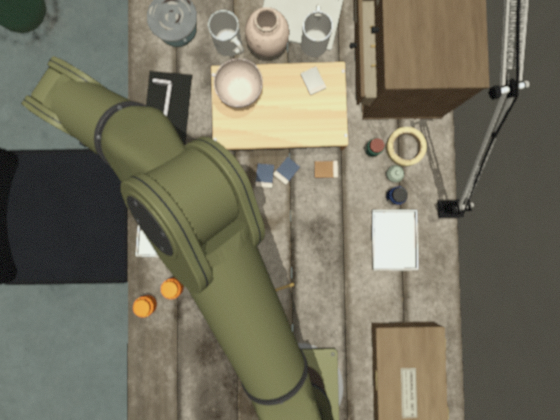

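The top view shows the tiles clear of the shelf: blue at (265,175), blue at (287,170) and brown at (328,170). The rake is back on its mat. I'll fetch the turned blue tile first, because its neighbour needs the finger room.

Emit:
{"op": "step_arm", "data": {
  "increments": [
    [[-0.4,-2.5,0],[0,0,-3.1]],
    [[-0.4,-3.6,0],[0,0,-3.1]],
    [[-0.4,-3.6,0],[0,0,-3.1]],
    [[-0.5,-3.6,0],[0,0,-3.1]],
    [[-0.5,-3.6,0],[0,0,-3.1]],
    [[-0.5,-3.6,0],[0,0,-3.1]],
    [[-0.5,-3.6,0],[0,0,-3.1]],
    [[-0.5,-3.6,0],[0,0,-3.1]],
    [[-0.5,-3.6,0],[0,0,-3.1]],
    [[-0.4,-3.6,0],[0,0,-3.1]]
  ],
  "fingers": 0.65
}}

```text
clock: 30.75
tool_pos: [0.5794, 0.0182, 0.1368]
eef_rot: [0.343, 0.939, 0.001, 0.001]
contact_force: [-0.1, -0.0, 0.2]
opening: 0.651
finger_force: 0.0
```

```bash
cat >> h.py <<'E'
def full(c,p,d,zlo=.004,roi=(.45,.68,-.2,.2)):
    # tile rectangles from colour against the table, wrist or top view: coloured part + adjoining pale strip
    g=cv2.cvtColor(cv2.GaussianBlur(p,(3,3),0),cv2.COLOR_RGB2HSV); P=cloud(d,c)
    ok=(P[...,0]>roi[0])&(P[...,0]<roi[1])&(P[...,1]>roi[2])&(P[...,1]<roi[3])&(P[...,2]<.04)
    for nm,m in (('blue',(g[...,0]>98)&(g[...,0]<135)&(g[...,1]>60)),('brown',(g[...,0]<22)&(g[...,1]>95)&(g[...,2]>50)),('pale',(g[...,1]<60)&(g[...,2]>185))):
        for k in cv2.findContours((m&ok).astype(np.uint8),cv2.RETR_EXTERNAL,cv2.CHAIN_APPROX_NONE)[0]:
            if cv2.contourArea(k)<60: continue
            W=np.array([ray(c,*q[0],.0065)[:2] for q in k],np.float32)*1000
            print(nm,[np.round(a,1) for a in cv2.minAreaRect(W)],'px',k[:,0].min(0),k[:,0].max(0))
E
python3 - <<'E'
from h import *
p,d,c=snap('wrist','w8'); full(c,p,d); ct=r.calibration('top')
for uv in ((264.5,175),(286.7,169.7),(328.8,169.6)): print(ray(ct,*uv,.007).round(4))
go(.583,.021,.1,-40); print(r.get_state()['q'].round(2))
E
```

```text
blue [array([586.5,  20.4]), array([42.7, 47.5]), np.float64(49.8)] px [258 179] [308 232]
blue [array([575.2,  83.7]), array([42.6, 48.2]), np.float64(83.7)] px [296 108] [369 185]
brown [array([ 650.4, -141.4]), array([14.8, 32.9]), np.float64(0.2)] px [189 350] [216 365]
brown [array([600.3, -40. ]), array([52.2, 45.5]), np.float64(89.8)] px [213 225] [278 291]
brown [array([648.6, 120.3]), array([10.3, 87.2]), np.float64(0.9)] px [382 157] [467 223]
pale [array([611.3, -73.4]), array([25.8, 12.1]), np.float64(0.3)] px [218 275] [236 300]
pale [array([ 485.2, -188.5]), array([13.2, 11. ]), np.float64(83.7)] px [ 29 259] [ 40 275]
pale [array([ 512.7, -151.8]), array([23.8, 18.5]), np.float64(87.6)] px [ 71 251] [100 270]
pale [array([ 483.8, -169.1]), array([10.6, 17. ]), np.float64(32.1)] px [ 42 246] [ 55 263]
pale [array([ 457.9, -183.3]), array([12.8, 25.7]), np.float64(0.5)] px [  1 229] [ 26 252]
pale [array([563. ,  40.5]), array([44.5, 11. ]), np.float64(49.8)] px [257 164] [310 177]
pale [array([543.9,  87.1]), array([44.1, 11.3]), np.float64(83.8)] px [287  94] [339 135]
pale [array([610. , 184.5]), array([ 7.7, 15.2]), np.float64(29.2)] px [456  90] [469 108]
pale [array([592.5, 189.1]), array([14.2, 12.8]), np.float64(61.7)] px [445  70] [464  87]
[0.5699 0.0813 0.007 ]
[0.5834 0.0207 0.007 ]
[ 0.5816 -0.0938  0.007 ]
cm [ 0.48  1.23 -3.6 ] deg [ 0.4 -0.   0.8] t 30.8
[ 0.16  0.8  -0.45  1.79  0.53  0.68  0.26]
```

View pics/w8.png

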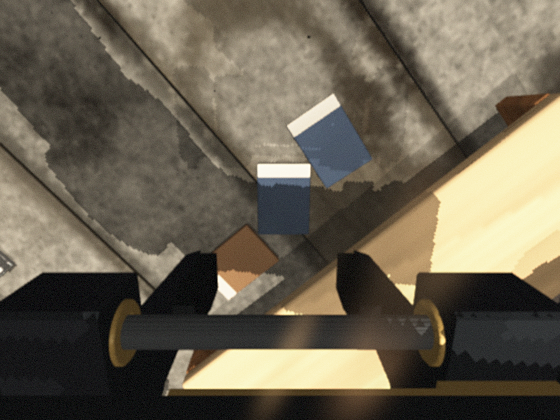

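The wrist view shows blue tile 2 at (284,200), blue tile 1 at (330,140) and the brown tile at (247,258). The brown tile has been knocked to about (0.60, -0.047). I'll settle over blue tile 2.

Emit:
{"op": "step_arm", "data": {
  "increments": [
    [[0.2,0.7,-1],[0.2,0,0.3]],
    [[0.2,0.7,-1.5],[0.2,0,0.3]],
    [[0,0,-1.5],[0,0,0]],
    [[0,0,-1.5],[0,0,0]],
    [[0,0,-1.5],[0,0,0]],
    [[0,0,-1],[0,0,0]],
    [[0,0,-0.5],[0,0,0]],
    [[0,0,0],[0,0,0]],
    [[0,0,0],[0,0,0]],
    [[0,0,0],[0,0,0]]
  ]
}}

```text
clock: 31.8
tool_pos: [0.5837, 0.0334, 0.0511]
eef_rot: [0.338, 0.941, 0.004, -0.0]
contact_force: [-0.6, -0.2, -0.4]
opening: 0.653
finger_force: 0.0
```

```bash
python3 - <<'E'
from h import *
p,d,c=snap('wrist'); full(c,p,d)
go(.582,.0235,.003,-40)
E
```

```text
blue [array([586.7,  20.6]), array([42.8, 48.5]), np.float64(49.7)] px [228 216] [298 288]
blue [array([573.1,  95.1]), array([11.2,  6.7]), np.float64(29.8)] px [336 154] [353 168]
brown [array([618.9, -60.4]), array([23.1, 10.6]), np.float64(50.2)] px [185 350] [219 363]
brown [array([600.8, -17.4]), array([25.6, 25.3]), np.float64(32.2)] px [208 281] [249 314]
pale [array([626.2, -63.8]), array([72.2, 33.4]), np.float64(63.1)] px [163 350] [255 394]
pale [array([481. , -94.4]), array([31.5, 56.6]), np.float64(74.3)] px [  0 190] [ 55 284]
pale [array([608.3, 142.7]), array([26.5, 54. ]), np.float64(89.8)] px [414 112] [482 190]
pale [array([552.2, 143.9]), array([17.3, 37.7]), np.float64(84.9)] px [372  40] [421 100]
pale [array([585.5, 184.8]), array([ 25.6, 100.9]), np.float64(89.8)] px [431   0] [555 154]
pale [array([516. , 141.2]), array([34.8, 13.3]), np.float64(6.6)] px [321   0] [381  42]
pale [array([516.5,  72.4]), array([ 97.2, 128. ]), np.float64(87.1)] px [110   0] [343 213]
cm [-0.17 -0.99 -4.81] deg [-0.5  0.1 -0.5] t 31.85
```

Emit:
{"op": "step_arm", "data": {
  "increments": [
    [[-0.1,-0.5,0],[-0.3,0.1,-0.3]],
    [[-0.1,-0.5,0],[-0.2,0,-0.2]],
    [[0,0,-1],[0,0,0]],
    [[0,0,-1],[0,0,0]],
    [[0,0,-1],[0,0,0]],
    [[0,0,-0.8],[0,0,0]],
    [[0,0,-0.5],[0,0,0]],
    [[0,0,-0.4],[0,0,0]],
    [[0,0,0],[0,0,0]],
    [[0,0,0],[0,0,0]]
  ]
}}

```text
clock: 32.85
tool_pos: [0.5812, 0.0234, 0.0034]
eef_rot: [0.342, 0.94, -0.0, -0.0]
contact_force: [0.9, -0.1, 0.1]
opening: 0.647
finger_force: 0.0
```

Emit:
{"op": "step_arm", "data": {
  "increments": [
    [[0,0,0],[0,0,0]],
    [[0,0,0],[0,0,0]],
    [[0,0,0],[0,0,0]],
    [[0,0,0],[0,0,0]],
    [[0,0,0],[0,0,0]],
    [[0,0,0],[0,0,0]],
    [[0,0,0],[0,0,0]],
    [[0,0,0],[0,0,0]],
    [[0,0,0],[0,0,0]],
    [[0,0,0],[0,0,0]]
  ],
  "fingers": 0,
  "grip_force": 25
}}

```text
clock: 33.85
tool_pos: [0.5813, 0.0234, 0.0036]
eef_rot: [0.342, 0.94, -0.0, -0.0]
contact_force: [-0.5, -0.2, 4.2]
opening: 0.505
finger_force: 25.0
```

Emit:
{"op": "step_arm", "data": {
  "increments": [
    [[0,0,0.5],[0,0,0]],
    [[0,0,2],[0,0,0]],
    [[0,0,3],[0,0,0]],
    [[0,0,3.5],[0,0,2]],
    [[0,-2,3.5],[0,0,4]],
    [[-1,-3,0],[0,0,4]],
    [[-1.5,-3,0],[0,0,4]],
    [[-1.5,-3,0],[0,0,4]],
    [[-1.5,-3,0],[0,0,4]],
    [[-1.5,-3,0],[0,0,4]]
  ]
}}

```text
clock: 34.85
tool_pos: [0.5102, -0.148, 0.1285]
eef_rot: [0.12, 0.993, -0.001, -0.0]
contact_force: [-0.5, -0.9, 0.1]
opening: 0.5
finger_force: 25.0
```

Emit:
{"op": "step_arm", "data": {
  "increments": [
    [[-1.5,-3,0],[0,0,4]],
    [[-1.5,-3,0],[0,0,4]],
    [[-1.5,-3,0],[0,0,4]],
    [[-1.5,-2,0],[0,0,2]],
    [[-1.5,-0.9,0],[0,0,0]],
    [[-1.1,0,0],[0,0,0]],
    [[0,0,0],[0,0,0]],
    [[0,0,0],[0,0,0]],
    [[0,0,0],[0,0,0]],
    [[0,0,0],[0,0,0]]
  ]
}}

```text
clock: 35.85
tool_pos: [0.4263, -0.2647, 0.1286]
eef_rot: [-0.001, 1.0, -0.0, 0.0]
contact_force: [0.3, -0.4, -0.8]
opening: 0.502
finger_force: 25.0
```

```bash
python3 - <<'E'
from h import *
p,d,c=snap('wrist','w9'); P=cloud(d,c); s=r.get_state(); print(s['opening'],s['finger_force'])
g=cv2.cvtColor(p,cv2.COLOR_RGB2HSV)
m=((g[...,1]<45)&(g[...,2]>150)&(P[...,0]>.28)&(P[...,0]<.5)&(P[...,1]>-.35)&(P[...,1]<-.18)&(P[...,2]<.025)).astype(np.uint8)
k=max(cv2.findContours(m,cv2.RETR_EXTERNAL,cv2.CHAIN_APPROX_NONE)[0],key=cv2.contourArea)
W=np.array([ray(c,*q[0],.012)[:2] for q in k],np.float32)*1000
print(cv2.minAreaRect(W),W.min(0),W.max(0))
go(.425,-.266,.014,0)
E
```

```text
0.5000108016315005 24.99996989965439
((384.16815185546875, -251.17190551757812), (134.627197265625, 163.60462951660156), 89.1787109375) [ 303.23074 -319.50912] [ 466.64496 -182.92815]
cm [ -0.1   -0.11 -11.46] deg [ 0.   0.  -0.1] t 35.9
```

Emit:
{"op": "step_arm", "data": {
  "increments": [
    [[-0.3,0.1,-1.5],[0,0,0]],
    [[0,0,-2],[0,0,0]],
    [[0,0,-2],[0,0,0]],
    [[0,0,-2],[0,0,0]],
    [[0,0,-2],[0,0,0]],
    [[0,0,-1],[0,0,0]],
    [[0,0,-0.7],[0,0,0]],
    [[0,0,-0.5],[0,0,0]],
    [[0,0,-0.2],[0,0,0]],
    [[0,0,0],[0,0,0]]
  ]
}}

```text
clock: 36.9
tool_pos: [0.4224, -0.2646, 0.0096]
eef_rot: [-0.001, 1.0, -0.001, -0.0]
contact_force: [-0.0, -0.3, 0.1]
opening: 0.496
finger_force: 25.0
```

```bash
python3 - <<'E'
from h import *
go(.423,-.264,.0085,0); print(r.get_state()['contact_force'])
E
```

```text
cm [ 0.06  0.06 -0.11] deg [ 0.1 -0.  -0.1] t 36.9
[-0.03466597 -0.28360369  0.08397825]
```

Emit:
{"op": "step_arm", "data": {
  "increments": [
    [[0,0,-0.1],[0,0,0]],
    [[0,0,0],[0,0,0]],
    [[0,0,0],[0,0,0]],
    [[0,0,0],[0,0,0]],
    [[0,0,1],[0,0,0]],
    [[0,0,2],[0,0,0]],
    [[0,0,3],[0,0,0]],
    [[0,0,3],[0,0,0]],
    [[0.5,1.5,2],[0,0,0]],
    [[1,3,0.5],[0,0,0]]
  ],
  "fingers": 0.65
}}

```text
clock: 37.9
tool_pos: [0.4373, -0.2221, 0.1253]
eef_rot: [0.003, 1.0, -0.002, 0.001]
contact_force: [0.7, 1.6, -1.0]
opening: 0.65
finger_force: 0.0
```

Emit:
{"op": "step_arm", "data": {
  "increments": [
    [[1.6,3.5,0],[0,0,-0.8]],
    [[1.6,3.8,0],[0,0,-0.8]],
    [[1.6,3.8,0],[0,0,-0.8]],
    [[1.7,3.8,0],[0,0,-0.8]],
    [[1.7,3.8,0],[0,0,-0.8]],
    [[1.7,3.8,0],[0,0,-0.8]],
    [[1.7,3.8,0],[0,0,-0.8]],
    [[1.6,3.8,-1],[0,0,-0.7]],
    [[0,0,-2],[0,0,0]],
    [[0,0,-1],[0,0,0]]
  ]
}}

```text
clock: 38.9
tool_pos: [0.5685, 0.0825, 0.0823]
eef_rot: [0.053, 0.999, -0.001, -0.001]
contact_force: [-0.1, -1.1, 0.0]
opening: 0.649
finger_force: 0.0
```

```bash
python3 - <<'E'
from h import *
p,d,c=snap('wrist','w10'); full(c,p,d); go(.569,.083,.003,-6.3)
p,d,c=snap('top','t10');tiles(c,p,(360,190,430,280),.01)
E
```

```text
blue [array([578.4,  83.8]), array([42.6, 38.6]), np.float64(83.9)] px [249 208] [309 259]
blue [array([561.2,  78. ]), array([12. , 15.5]), np.float64(3.7)] px [257 202] [279 220]
brown [array([600.4, -41.7]), array([46.2, 56.8]), np.float64(0.1)] px [ 68 247] [154 304]
brown [array([469.1, 198.6]), array([43.2, 12.8]), np.float64(4.3)] px [437   6] [459  84]
pale [array([593. , 147.9]), array([ 4.3, 18.8]), np.float64(88.5)] px [367 232] [373 256]
pale [array([542.9, 143.6]), array([18.7,  8.5]), np.float64(8.6)] px [354 163] [368 190]
pale [array([546.8, -95.1]), array([96.7, 46.2]), np.float64(6.9)] px [  0 147] [ 77 284]
pale [array([456.6, -76.5]), array([ 4.9, 11.3]), np.float64(70.8)] px [ 0 68] [ 8 86]
pale [array([455.3,  34. ]), array([8.7, 8.4]), np.float64(83.8)] px [170  47] [184  62]
pale [array([503.1,  73.1]), array([106.1,  95.5]), np.float64(3.1)] px [168  42] [324 208]
pale [array([488.7, 141.1]), array([15.8, 76.1]), np.float64(88.3)] px [341  25] [367 152]
pale [array([542.4, 187. ]), array([183.1,  23.7]), np.float64(1.0)] px [407  16] [445 291]
cm [ 0.15  0.25 -7.8 ] deg [ 0.2 -0.3 -0.1] t 38.95
```

Emit:
{"op": "step_arm", "data": {
  "increments": [
    [[0.1,0.2,-1],[0.2,-0.2,0]],
    [[0,0.1,-1.5],[0,-0.1,-0.1]],
    [[0,0,-1.5],[0,0,0]],
    [[0,0,-1.5],[0,0,0]],
    [[0,0,-1],[0,0,0]],
    [[0,0,-0.7],[0,0,0]],
    [[0,0,-0.4],[0,0,0]],
    [[0,0,-0.1],[0,0,0]],
    [[0,0,0],[0,0,0]],
    [[0,0,0],[0,0,0]]
  ]
}}

```text
clock: 40.0
tool_pos: [0.5706, 0.0845, 0.0069]
eef_rot: [0.055, 0.998, 0.002, 0.003]
contact_force: [-0.1, 0.1, -0.4]
opening: 0.651
finger_force: 0.0
```

Emit:
{"op": "step_arm", "data": {
  "increments": [
    [[0,0,0],[0,0,0]],
    [[0,0,0],[0,0,0]],
    [[0,0,0],[0,0,0]],
    [[0,0,0],[0,0,0]],
    [[0,0,0],[0,0,0]],
    [[0,0,0],[0,0,0]],
    [[0,0,0],[0,0,0]],
    [[0,0,0],[0,0,0]],
    [[0,0,0],[0,0,0]],
    [[0,0,0],[0,0,0]]
  ],
  "fingers": 0,
  "grip_force": 25
}}

```text
clock: 41.0
tool_pos: [0.5707, 0.0839, 0.0071]
eef_rot: [0.056, 0.998, 0.001, 0.003]
contact_force: [0.4, -1.8, 5.8]
opening: 0.002
finger_force: 2.8
```

The fingers closed above the tile, because the descent stopped at z = 7 mm. I'll raise, open, look and redo it.

Emit:
{"op": "step_arm", "data": {
  "increments": [
    [[0,0,1],[0,0,0]],
    [[0,0,1.5],[0,0,0]],
    [[0,0,1.5],[0,0,0]],
    [[0,0,1],[0,0,0]],
    [[0,0,0],[0,0,0]],
    [[0,0,0],[0,0,0]],
    [[0,0,0],[0,0,0]],
    [[0,0,0],[0,0,0]],
    [[0,0,0],[0,0,0]],
    [[0,0,0],[0,0,0]]
  ],
  "fingers": 0.65
}}

```text
clock: 42.0
tool_pos: [0.57, 0.0844, 0.0561]
eef_rot: [0.055, 0.998, 0.001, 0.002]
contact_force: [0.7, 0.3, -0.0]
opening: 0.649
finger_force: 0.0
```

```bash
python3 - <<'E'
from h import *
p,d,c=snap('wrist','w11'); full(c,p,d,roi=(.53,.62,.04,.13)); go(.569,.083,.003,-6.3)
E
```

```text
blue [array([577.2,  84.6]), array([42.8, 42.6]), np.float64(82.0)] px [243 211] [310 274]
pale [array([542.4,  78.2]), array([26.8, 73.8]), np.float64(0.4)] px [196 164] [319 216]
cm [-0.11 -0.14 -5.32] deg [-0.1  0.2  0. ] t 42.05
```

Emit:
{"op": "step_arm", "data": {
  "increments": [
    [[-0.1,0,-1],[0,0.2,0]],
    [[0,0,-1],[0,0,0]],
    [[0,0,-1],[0,0,0]],
    [[0,0,-1],[0,0,0]],
    [[0,0,-0.7],[0,0,0]],
    [[0,0,-0.4],[0,0,0]],
    [[0,0,-0.2],[0,0,0]],
    [[0,0,0],[0,0,0]],
    [[0,0,0],[0,0,0]],
    [[0,0,0],[0,0,0]]
  ]
}}

```text
clock: 43.05
tool_pos: [0.5695, 0.0845, 0.0038]
eef_rot: [0.055, 0.998, 0.001, 0.001]
contact_force: [-0.7, 0.5, -0.0]
opening: 0.648
finger_force: 0.0
```

```bash
python3 - <<'E'
from h import *
go(.569,.083,.003,-6.3)
E
```

```text
cm [-0.05 -0.15 -0.08] deg [-0.2  0.1  0. ] t 43.05
```

Emit:
{"op": "step_arm", "data": {
  "increments": [
    [[0,0,0],[0,0,0]],
    [[0,0,0],[0,0,0]],
    [[0,0,0],[0,0,0]],
    [[0,0,0],[0,0,0]],
    [[0,0,0],[0,0,0]],
    [[0,0,0],[0,0,0]],
    [[0,0,0],[0,0,0]],
    [[0,0,0],[0,0,0]],
    [[0,0,0],[0,0,0]],
    [[0,0,0],[0,0,0]]
  ],
  "fingers": 0,
  "grip_force": 25
}}

```text
clock: 44.05
tool_pos: [0.5693, 0.0844, 0.0036]
eef_rot: [0.055, 0.998, 0.001, 0.001]
contact_force: [-0.2, -1.0, 5.1]
opening: 0.5
finger_force: 25.0
```

Emit:
{"op": "step_arm", "data": {
  "increments": [
    [[0,0,0.5],[0,0,0]],
    [[0,0,2],[0,0,0]],
    [[0,0,3],[0,0,0]],
    [[0,0,3.5],[0,0,0.6]],
    [[-1,-2,3.5],[0,0,0.6]],
    [[-1.8,-3,0],[0,0,0.6]],
    [[-1.8,-3,0],[0,0,0.6]],
    [[-1.8,-3,0],[0,0,0.6]],
    [[-1.8,-3,0],[0,0,0.6]],
    [[-1.8,-3,0],[0,0,0.6]]
  ]
}}

```text
clock: 45.05
tool_pos: [0.4681, -0.0867, 0.1284]
eef_rot: [0.018, 1.0, 0.001, 0.0]
contact_force: [0.4, 0.1, -1.3]
opening: 0.499
finger_force: 25.0
```

Emit:
{"op": "step_arm", "data": {
  "increments": [
    [[-1.8,-3,0],[0,0,0.6]],
    [[-1.8,-3,0],[0,0,0.6]],
    [[-1.8,-3,0],[0,0,0.5]],
    [[-1.8,-3,0],[0,0,0.3]],
    [[-1.8,-3,0],[0,0,0.2]],
    [[-1.8,-2,0],[0,0,0]],
    [[-1,-0.7,0],[0,0,0]],
    [[0,0,0],[0,0,0]],
    [[0,0,0],[0,0,0]],
    [[0,0,0],[0,0,0]]
  ]
}}

```text
clock: 46.05
tool_pos: [0.3528, -0.2612, 0.1287]
eef_rot: [-0.002, 1.0, 0.002, 0.001]
contact_force: [0.4, -0.4, -0.6]
opening: 0.501
finger_force: 25.0
```

```bash
python3 - <<'E'
from h import *
p,d,c=snap('top','t12'); tiles(c,p,(360,190,430,280),.01);go(.351,-.263,.0085,0); print(r.get_state()['opening'])
p,d,c=snap('wrist','w12'); full(c,p,d,roi=(.3,.5,-.34,-.2))
E
```

```text
blue [array([ 427.9, -265.5]), array([32.4, 38.1]), np.float64(88.2)] px [388 218] [400 232]
blue [array([ 501.2, -264.8]), array([44. , 24.2]), np.float64(32.0)] px [387 190] [401 203]
cm [ -0.16  -0.17 -12.01] deg [-0.2  0.1 -0.2] t 46.1
0.4988911763422552
blue [array([ 513.8, -278.6]), array([10.4, 37. ]), np.float64(26.8)] px [243 357] [276 374]
pale [array([ 348.4, -263.2]), array([ 95.9, 125.3]), np.float64(0.7)] px [197 139] [351 252]
```

Emit:
{"op": "step_arm", "data": {
  "increments": [
    [[-0.2,-0.2,-1.5],[-0.2,0.1,-0.2]],
    [[0,0,-2],[0,0,0]],
    [[0,0,-2],[0,0,0]],
    [[0,0,-2],[0,0,0]],
    [[0,0,-1.8],[0,0,0]],
    [[0,0,-1],[0,0,0]],
    [[0,0,-0.7],[0,0,0]],
    [[0,0,-0.5],[0,0,0]],
    [[0,0,-0.3],[0,0,0]],
    [[0,0,0],[0,0,0]]
  ]
}}

```text
clock: 47.15
tool_pos: [0.3497, -0.2641, 0.0102]
eef_rot: [0.001, 1.0, -0.0, -0.0]
contact_force: [0.4, -0.5, -0.4]
opening: 0.503
finger_force: 25.0
```

```bash
python3 - <<'E'
from h import *
go(.351,-.263,.0085,0)
E
```

```text
cm [ 0.13  0.11 -0.17] deg [ 0.  -0.   0.1] t 47.15
```

Emit:
{"op": "step_arm", "data": {
  "increments": [
    [[0,0,-0.15],[0,0,0]],
    [[0,0,0],[0,0,0]],
    [[0,0,0],[0,0,0]],
    [[0,0,0],[0,0,0]],
    [[0,0,0],[0,0,0]],
    [[0,0,1],[0,0,0]],
    [[0,0,2.5],[0,0,0]],
    [[0,0,3.5],[0,0,0]],
    [[0,0,3.5],[0,0,0]],
    [[0,0,1.5],[0,0,0]]
  ],
  "fingers": 0.65
}}

```text
clock: 48.15
tool_pos: [0.3482, -0.2665, 0.1071]
eef_rot: [0.001, 1.0, -0.003, -0.002]
contact_force: [-0.3, -0.3, 0.6]
opening: 0.649
finger_force: 0.0
```

Emit:
{"op": "step_arm", "data": {
  "increments": [
    [[1.5,1.8,0],[0,0,0]],
    [[2.6,2.3,0],[0,0,0]],
    [[2.8,2.5,0],[0,0,0]],
    [[2.8,2.5,0],[0,0,0]],
    [[2.8,2.5,0],[0,0,0]],
    [[2.8,2.5,0],[0,0,0]],
    [[2.8,2.5,0],[0,0,0]],
    [[2.8,2.5,-1],[0,0,0]],
    [[2.8,2.5,-2],[0,0,0]],
    [[0.7,0.2,-1.5],[0,0,0]]
  ],
  "fingers": 0.9
}}

```text
clock: 49.15
tool_pos: [0.5951, -0.0428, 0.0598]
eef_rot: [-0.001, 1.0, -0.0, -0.001]
contact_force: [-0.3, 0.3, -0.2]
opening: 0.899
finger_force: 0.0
```

Emit:
{"op": "step_arm", "data": {
  "increments": [
    [[0,0,0],[0,0,0]],
    [[0,0,0],[0,0,0]],
    [[0,0,0],[0,0,0]],
    [[0,0,0],[0,0,0]],
    [[0,0,0],[0,0,0]],
    [[0,0,0],[0,0,0]],
    [[0,0,0],[0,0,0]],
    [[0,0,0],[0,0,0]],
    [[0,0,0],[0,0,0]],
    [[0,0,0],[0,0,0]]
  ]
}}

```text
clock: 50.15
tool_pos: [0.592, -0.0484, 0.06]
eef_rot: [0.001, 1.0, -0.003, -0.003]
contact_force: [-0.3, -0.4, -0.2]
opening: 0.899
finger_force: 0.0
```

```bash
python3 - <<'E'
from h import *
p,d,c=snap('wrist','w13'); full(c,p,d,roi=(.54,.64,-.12,.02)); go(.595,-.0455,.003,0)
p,d,c=snap('top','t13'); tiles(c,p,(360,190,430,280),.01)
E
```

```text
brown [array([600.4, -44.4]), array([45. , 59.4]), np.float64(0.0)] px [235 211] [329 276]
pale [array([611.9, -71.7]), array([22.1, 10.5]), np.float64(0.9)] px [233 245] [249 276]
pale [array([569.6,  -7. ]), array([6.8, 6.4]), np.float64(89.9)] px [337 193] [348 203]
pale [array([557.9, -47.3]), array([9.5, 5.1]), np.float64(71.3)] px [271 174] [286 183]
pale [array([552.4, -58. ]), array([ 4.2, 16.4]), np.float64(81.8)] px [257 157] [264 184]
pale [array([557.8, -28. ]), array([52.6, 36.5]), np.float64(89.9)] px [266 149] [354 208]
pale [array([542.4, -63.2]), array([9.7, 5.9]), np.float64(89.9)] px [243 149] [259 159]
cm [ 0.3  0.3 -5.7] deg [ 0.3 -0.3  0.1] t 50.2
blue [array([ 354. , -264.7]), array([35. , 40.2]), np.float64(89.0)] px [388 245] [401 260]
blue [array([ 427.9, -265.5]), array([32.4, 38.1]), np.float64(88.2)] px [388 218] [400 232]
```

View pics/w13.png

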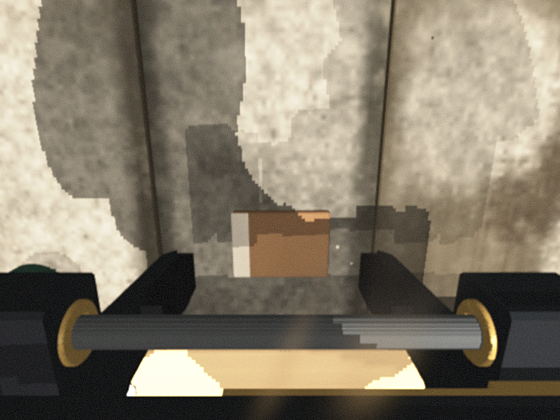

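The wrist view shows the brown tile at (280,243), square to the fingers and centred between them. Both blue tiles lie in the right tray.

Emit:
{"op": "step_arm", "data": {
  "increments": [
    [[0.3,0.3,-0.5],[0.3,-0.3,0.1]],
    [[0,0,-1],[0,0,0]],
    [[0,0,-1.2],[0,0,0]],
    [[0,0,-1.2],[0,0,0]],
    [[0,0,-1],[0,0,0]],
    [[0,0,-0.5],[0,0,0]],
    [[0,0,-0.3],[0,0,0]],
    [[0,0,0],[0,0,0]],
    [[0,0,0],[0,0,0]],
    [[0,0,0],[0,0,0]]
  ]
}}

```text
clock: 51.25
tool_pos: [0.5953, -0.0455, 0.0035]
eef_rot: [0.0, 1.0, -0.0, 0.0]
contact_force: [-0.2, 0.6, 0.2]
opening: 0.896
finger_force: 0.0
```

```bash
python3 - <<'E'
from h import *
go(.595,-.0455,.003,0)
E
```

```text
cm [-0.03  0.   -0.05] deg [0.  0.  0.1] t 51.25
```

Emit:
{"op": "step_arm", "data": {
  "increments": [
    [[0,0,0],[0,0,0]],
    [[0,0,0],[0,0,0]],
    [[0,0,0],[0,0,0]],
    [[0,0,0],[0,0,0]],
    [[0,0,0],[0,0,0]],
    [[0,0,0],[0,0,0]],
    [[0,0,0],[0,0,0]],
    [[0,0,0],[0,0,0]],
    [[0,0,0],[0,0,0]],
    [[0,0,0],[0,0,0]]
  ],
  "fingers": 0,
  "grip_force": 25
}}

```text
clock: 52.25
tool_pos: [0.5951, -0.0455, 0.0032]
eef_rot: [0.0, 1.0, -0.0, -0.0]
contact_force: [-0.7, -1.7, 4.7]
opening: 0.698
finger_force: 25.0
```

Emit:
{"op": "step_arm", "data": {
  "increments": [
    [[0,0,0.5],[0,0,0]],
    [[0,0,2],[0,0,0]],
    [[0,0,3],[0,0,0]],
    [[0,0,3.5],[0,0,0]],
    [[-1,1,3.5],[0,0,0]],
    [[-1.5,2.5,0],[0,0,3]],
    [[-1.5,3,0],[0,0,5]],
    [[-1.5,3,0],[0,0,5]],
    [[-1.5,3,0],[0,0,5]],
    [[-1.5,3,0],[0,0,5]]
  ]
}}

```text
clock: 53.25
tool_pos: [0.509, 0.1105, 0.128]
eef_rot: [-0.201, 0.98, -0.0, -0.0]
contact_force: [0.2, 0.6, -0.7]
opening: 0.69
finger_force: 25.0
```

Emit:
{"op": "step_arm", "data": {
  "increments": [
    [[-1.5,3,0],[0,0,6]],
    [[-1.5,3,0],[0,0,6]],
    [[-1.5,3,0],[0,0,6]],
    [[-1.5,3,0],[0,0,6]],
    [[-1.2,3,0],[0,0,6]],
    [[0,3,0],[0,0,6]],
    [[0,3,0],[0,0,6]],
    [[0,3,0],[0,0,6]],
    [[0,1,0],[0,0,6]],
    [[0,0,0],[0,0,6]]
  ]
}}

```text
clock: 54.25
tool_pos: [0.437, 0.3621, 0.1281]
eef_rot: [-0.665, 0.747, 0.001, 0.0]
contact_force: [-0.4, -0.3, -0.9]
opening: 0.694
finger_force: 25.0
```

```bash
python3 - <<'E'
from h import *
s=r.get_state();print(s['opening'],s['q'].round(2)); go(.433,.361,.009,84)
E
```

```text
0.694366413026149 [-0.28  0.92 -0.9   1.82  0.93  0.89  1.4 ]
cm [ -0.4   -0.11 -11.91] deg [-0.1 -0.   0.7] t 54.25
```

Emit:
{"op": "step_arm", "data": {
  "increments": [
    [[-0.4,-0.1,-1.5],[0,0,0.7]],
    [[0,0,-2],[0,0,0]],
    [[0,0,-2],[0,0,0]],
    [[0,0,-2],[0,0,0]],
    [[0,0,-1.8],[0,0,0]],
    [[0,0,-1],[0,0,0]],
    [[0,0,-0.7],[0,0,0]],
    [[0,0,-0.5],[0,0,0]],
    [[0,0,-0.3],[0,0,0]],
    [[0,0,0],[0,0,0]]
  ]
}}

```text
clock: 55.25
tool_pos: [0.4341, 0.3586, 0.0101]
eef_rot: [-0.667, 0.745, -0.0, 0.0]
contact_force: [-0.4, 1.4, 0.0]
opening: 0.699
finger_force: 25.0
```

```bash
python3 - <<'E'
from h import *
go(.433,.361,.008,84);print(r.get_state()['contact_force'])
E
```

```text
cm [-0.11  0.24 -0.21] deg [0.  0.  0.3] t 55.25
[-0.41287231  1.40670682  0.03588327]
```

Release, rise, then swing to the open middle so the top camera sees all the places.

Emit:
{"op": "step_arm", "data": {
  "increments": [
    [[0,0.1,-0.2],[0,0,0]],
    [[0,0,0],[0,0,0]],
    [[0,0,0],[0,0,0]],
    [[0,0,0],[0,0,0]],
    [[0,0,0],[0,0,0]],
    [[0,0,1],[0,0,0]],
    [[0,0,2.5],[0,0,0]],
    [[0,0,3.5],[0,0,0]],
    [[0,0,4],[0,0,0]],
    [[0,0,4],[0,0,0]]
  ],
  "fingers": 0.85
}}

```text
clock: 56.25
tool_pos: [0.4335, 0.3594, 0.16]
eef_rot: [-0.667, 0.745, -0.0, -0.0]
contact_force: [0.9, 0.5, -0.0]
opening: 0.847
finger_force: 0.0
```

Emit:
{"op": "step_arm", "data": {
  "increments": [
    [[0,-3,0],[0,0,0]],
    [[0,-4,0],[0,0,0]],
    [[0,-4,0],[0,0,0]],
    [[0,-4,0],[0,0,0]],
    [[0,-4,0],[0,0,0]],
    [[0,-4,0],[0,0,0]],
    [[0,-4,0],[0,0,0]],
    [[0,-4,0],[0,0,0]],
    [[0,0,0],[0,0,0]],
    [[0,0,0],[0,0,0]]
  ]
}}

```text
clock: 57.25
tool_pos: [0.4341, 0.049, 0.1586]
eef_rot: [-0.666, 0.746, -0.0, 0.0]
contact_force: [0.5, -0.4, 0.6]
opening: 0.852
finger_force: 0.0
```

```bash
python3 - <<'E'
from h import *
p,d,c=snap('top','t14'); tiles(c,p,(360,190,430,280),.01); P=cloud(d,c)
g=cv2.cvtColor(cv2.GaussianBlur(p,(3,3),0),cv2.COLOR_RGB2HSV)
def rect(m,roi,z,nm):
    x0,y0,x1,y1=roi;M=np.zeros(m.shape,np.uint8);M[y0:y1,x0:x1]=m[y0:y1,x0:x1]
    for k in cv2.findContours(M,cv2.RETR_EXTERNAL,cv2.CHAIN_APPROX_NONE)[0]:
        if cv2.contourArea(k)<25: continue
        W=np.array([ray(c,*q[0],z)[:2] for q in k],np.float32)*1000
        print(nm,[np.round(a,1) for a in cv2.minAreaRect(W)],'depthz',np.median(P[k[:,0,1],k[:,0,0],2]).round(3))
br=(g[...,0]<25)&(g[...,1]>70)
rect(br,(132,192,188,262),.011,'brown in tray'); rect(br,(140,120,185,190),.013,'handle')
a=np.load('top0.npz')['p'].astype(int); D=np.abs(a-p).sum(-1)
for nm,(u,v) in dict(green=(375,147),dropper=(396,173)).items(): print(nm,D[v-8:v+9,u-8:u+9].mean().round(1))
rect((g[...,2]>120)&(g[...,1]<80),(148,70,178,90),.02,'foot')
s=r.get_state(); print(s['clock'],s['tool_pos'],s['contact_force'],s['opening'])
E
```

```text
blue [array([ 500.6, -265.2]), array([45.5, 24.2]), np.float64(32.0)] px [387 190] [401 203]
brown in tray [array([430.9, 362.3]), array([40.4, 46.1]), np.float64(83.8)] depthz 0.01
handle [array([626.9, 367. ]), array([ 30.4, 117. ]), np.float64(80.9)] depthz 0.002
green 9.1
dropper 10.4
foot [array([827.1, 352.3]), array([56. , 24.2]), np.float64(60.5)] depthz 0.012
57.3 [0.43432902 0.05041256 0.15866011] [1.03540049 0.44772757 0.01580683] 0.8490406225899306
```

Emit:
{"op": "step_arm", "data": {
  "increments": [
    [[0,3,0],[0,0,0]],
    [[0,3,0],[0,0,0]],
    [[0,3,0],[0,0,0]],
    [[0,3,0],[0,0,0]],
    [[0,3,0],[0,0,0]],
    [[0,3,0],[0,0,0]],
    [[0,0,0],[0,0,0]],
    [[0,0,0],[0,0,0]],
    [[0,0,0],[0,0,0]],
    [[0,0,0],[0,0,0]]
  ]
}}

```text
clock: 58.3
tool_pos: [0.4339, 0.2286, 0.1579]
eef_rot: [-0.667, 0.745, -0.001, -0.001]
contact_force: [-0.1, 0.0, 0.4]
opening: 0.848
finger_force: 0.0
```

```bash
python3 - <<'E'
from h import *
p,d,c=snap('top','t15'); tiles(c,p,(360,190,430,280),.01); P=cloud(d,c); print('z at tiles',P[252,394],P[225,394])
E
```

```text
z at tiles [ 0.40252387 -0.0279547   0.77666728] [ 0.42077016 -0.03042454  0.77053181]
```

```bash
python3 - <<'E'
from h import *
p,d,c=snap('scene','s15'); g=cv2.cvtColor(cv2.GaussianBlur(p,(3,3),0),cv2.COLOR_RGB2HSV)
M=((g[...,0]>98)&(g[...,0]<135)&(g[...,1]>60)).astype(np.uint8); M[:260]=0;M[:,:335]=0;M[320:]=0;M[:,430:]=0
for k in cv2.findContours(M,cv2.RETR_EXTERNAL,cv2.CHAIN_APPROX_NONE)[0]:
    if cv2.contourArea(k)<20: continue
    W=np.array([ray(c,*q[0],.011)[:2] for q in k],np.float32)*1000
    print([np.round(a,1) for a in cv2.minAreaRect(W)])
E
python3 - <<'E'
from h import *
p,d,c=snap('scene'); P=cloud(d,c); g=cv2.cvtColor(p,cv2.COLOR_RGB2HSV)
for nm,X in dict(b1=(.358,-.265,.011),b2=(.43,-.265,.011),gap=(.387,-.31,.005)).items():
    u,v=proj(c,X); u,v=int(round(u)),int(round(v)); print(nm,(u,v),g[v-2:v+3,u-2:u+3].reshape(-1,3).mean(0).round(),P[v,u].round(3))
E
```

```text
b1 (378, 292) [109.  57. 138.] [ 0.358 -0.265  0.012]
b2 (390, 276) [108.  57. 138.] [ 0.431 -0.264  0.011]
gap (403, 295) [ 17.  10. 246.] [ 0.387 -0.311  0.005]
```

```bash
python3 -c "
from h import *
print(r.finish_job())"
```

```text
the job is handed in; nothing more can be done
None
```

I handed in the job at about 58 s: both blue tiles are in the tray by the blue jar, the one brown tile is in the tray by the red-brown jar, and the rake is back on its mat. Only these three tiles were found under the shelf; the green jar and water dropper did not move, and no verdict came back.

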